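# Park the detergent tub and lay out the stain sticks

### The arm

A 6-joint arm with a two-finger parallel gripper is mounted at the origin on the work surface. World frame = base frame: x ahead of the robot, y to its left, z up, the work surface at z = 0. Lengths are in m, angles in rad, forces in N, time in s.
With the tool pointing down it reaches from about 0.35 to 0.775 m from the base axis. Payload 5.5 kg.
Tool frame: the origin (TCP) lies between the finger pads; the fingertips stand env.nose_length ahead of it and the grasp point (between the pads) lies 8 mm behind it (env.nose_length is the distance from the TCP to the fingertips, in m); z points along the fingers, y is the direction in which the jaws open and shut (so a half turn about z gives the same grasp; the last joint's range is limited). The gripper opens to 85 mm and grips with 20 to 120 N. Pads are 22 mm wide; open, the fingers measure 114 mm over their backs; the gripper's body (76 mm by 85 mm) begins 54 mm behind the grasp point. The pads swing forward as they close: fully open they stand 13 mm farther back than shut.
Start: joints at [-1.438, 0.313, 0.046, 1.304, 0, 1.431], TCP at [0.155, -0.554, 0.242] pointing down, gripper open.
Joint ranges: [-2.76, 2.76], [-0.86, 1.69], [-1.03, 1.26], [-2.2, 2.34], [-1.47, 1.5], [-3.14, 3.14]. Speed limits (rad/s): [2.57, 2.57, 3.14, 3.14, 3.14, 3.14].

### API

Orientations are given as a unit quaternion [w, x, y, z].
In Python, from workcell import env gives the robot as it stands. The module is installed in compiled form; this text tells all that it offers.
- The arm moves only by the shell command python3 -m creep 'ROWS' [FORCE]. ROWS is a JSON object of lists of equal length, an entry for each row: "hand": the finger opening in mm, from 0 to 85.4; "delta_pos": the shift along the tool's x, y, z scaled (see below), a list of three; "turn": the turn about the tool's z scaled (see below). In form: {"hand": [hand, ...], "delta_pos": [[dx, dy, dz], ...], "turn": [turn, ...]}. A call has exactly 5 rows; each row shifts and turns the commanded pose from where the row before left it, along the tool's axes as they then stand; what a row does not reach is not made up. The controller multiplies each number of a shift by 0.8 m and each number of a turn by 5 degrees. A row lasts 1/12 s, in which the tool goes at most 41.7 mm and 7.16 degrees, less where a joint would pass 70% of its speed; a pose out of reach is approached as far as the arm can. A call with a number of a shift or a turn outside -1 to 1 is refused whole. A call with a gripper value outside its range is refused whole. The fingers move at their own pace and stop on an object; FORCE is the grip in N (left out, the last holds). Time passes only in rows, so rows that do not move let the fingers close, or fill a call up. It gives the time, the measured TCP pose, the force and the opening at its end, in the units of the state.
- env.get_state(): the state, without advancing time (a new reading comes with each control period).
- env.read_camera(name): name is "side" or "top"; returns a dict with "pixels" (480x640x3 uint8, red, green, blue), "depth" (480x640 float32, m along the optical axis (not along the pixel's ray), 0 where there is no reading), "fx", "fy", "cx", "cy" (pixels), "D" ([k1, k2, p1, p2, k3] as OpenCV has them; the pictures are not rectified), "origin" and "orientation" of the camera in the world. Camera axes: x right, y down, z forward; pixel columns grow to the right and rows downward; lengths in m; the calibration is good to about 2 mm. A picture is of the moment at which its call begins.
- env.hand_in(): hands the job in, once; it reports no verdict.
Trained networks look in the newest picture that a camera, given by its name, has taken for a name from the list of things; names that differ only in an ending like _2 or _b are one class to them, and where a whole thing is asked for, a point or a joint stands for the part that bears it (a point fixed in the world has none). Each returns a list of dicts, best first, with "score" (0 to 1); they miss things now and then, are a little off and sometimes report something else, mostly with a low value. They report only what shows in the picture. A call takes as long as a camera call. They do not tell look-alikes from the thing itself.
- env.find_in(camera, target): "location" ([row, column] in pixels, amid what is visible of it).
- env.pinpoint(camera, target): "location" ([row, column] in pixels: a listed point, or the origin of a listed thing).
The state is a dict: "clock": time; "joint_pos": joint angles; "qvel": joint speeds; "tau": joint torques, N m; "tcp_pos": TCP position; "orientation": TCP orientation; "wrist_force": force on the tool from outside, world axes, zero at the start; "ft_torque": the same for the moment, N m; "finger_gap": finger opening in m.
Only numpy, scipy, OpenCV 4.12 (cv2) and the standard library are available. Lean on these libraries where they do the work, as an engineer would, in place of code of your own. Each camera call takes 0.05 s, during which the arm holds its last target.

### The job

Get the laundry corner ready: first take the scrubbing brush off the blue mat and leave it in the yellow dish, and drop the used-up grey stick from the tub's green rail into the red bin, then walk the heavy detergent tub forward by pushing its front corners in turn until it stands on the mat, square and up against the kerb. After that, pick every orange stain stick out of the pocket tray and lay them end to end along that narrow rail; do not tip the tub, and leave the tin beside the mat alone.

Things in the scene. Friction and masses are not known exactly. Their poses are not given: they have to be found in the camera images.
- bay: Fixed parking place: light-blue printed mat 130 mm deep, 300 mm wide, flush with the worktop, with a blue kerb (300 wide, 20 deep, 22 mm high) along its far edge. Origin: on the worktop, middle of the kerb's near face; x points from the mat into the kerb (the way to push), y along the kerb, z up. Mat: x -130 to 0 mm.
- tub: Heavy loose white tub, 1.5 kg, too wide to grip; 6 to 18 N slide it. Box 100 deep (x), 210 wide (y), 45 mm high; near face has a grey dial (44 mm across, 23 mm up) sticking out 17 mm at its middle and flush black push pads (34 mm square, 22 mm up) 85 mm left and right of it. Carries a green rail. Origin: centre of underside; x to its back, y left, z up.
- rail (a point): Middle of the top face of the tub's green rail: flat, level, 18 mm wide (x), 210 mm long (y), 12 mm thick. The point lies 75 mm above the tub's underside, 20 mm behind its centre; axes as the tub's. Two posts, 12 mm square, 85 mm left and right of the middle; 18 mm free between rail and tub top.
- tray: Fixed grey pocket tray, 160 (x) by 120 (y) by 14 mm high. Four pockets, each 66 (x) by 30 (y) mm, 10 mm deep (floor 4 mm up), centred at x = +-39, y = +-30 mm. Origin: centre of underside, z up. Stands left or right of the bay; the yellow dish is on the other side.
- dish: Fixed shallow yellow open dish, 180 mm (x) by 120 mm (y) by 20 mm high, walls and floor 4 mm thick. Origin: centre of its underside.
- brush: Loose scrubbing brush, 120 g, 130 long (x), 45 wide (y), 64 mm high: white bristle block (lowest 14 mm), wooden back up to 32 mm, then a solid wooden rib grip 90 long, 22 wide, from 32 to 64 mm. Starts on the mat, bristles down, roughly along the kerb. Origin: centre of its underside; z up through the rib.
- stick1: Loose stain-remover stick, 40 g: orange square bar 60 mm long (x) by 24 by 24 mm, with a white cap on its +x end. Origin: its very centre; it lies with x horizontal, any of its four sides may be down. Starts in a pocket of the tray, its long side along the tray's x, its centre 16 mm above the worktop. Two or three of the four are present.
- stick2: Loose stain-remover stick, 40 g: orange square bar 60 mm long (x) by 24 by 24 mm, with a white cap on its +x end. Origin: its very centre; it lies with x horizontal, any of its four sides may be down. Starts in a pocket of the tray, its long side along the tray's x, its centre 16 mm above the worktop. Two or three of the four are present.
- stick3: Loose stain-remover stick, 40 g: orange square bar 60 mm long (x) by 24 by 24 mm, with a white cap on its +x end. Origin: its very centre; it lies with x horizontal, any of its four sides may be down. Starts in a pocket of the tray, its long side along the tray's x, its centre 16 mm above the worktop. Two or three of the four are present.
- stick4: Loose stain-remover stick, 40 g: orange square bar 60 mm long (x) by 24 by 24 mm, with a white cap on its +x end. Origin: its very centre; it lies with x horizontal, any of its four sides may be down. Starts in a pocket of the tray, its long side along the tray's x, its centre 16 mm above the worktop. Two or three of the four are present.
- spent: Loose used-up stick, 40 g: grey square bar 60 mm long (x) by 24 by 24 mm with a black cap on its +x end. Origin: its very centre. Starts lying along the rail on the tub, near the rail's middle.
- bin: Fixed red open bin right of the mat, 90 by 90 by 45 mm high, walls and floor 4 mm thick. Origin: centre of its underside.
- tin: Bystander to leave alone: metal tin, 66 mm across, 65 mm high, left of the mat. Origin: centre of its underside.
Mind the look-alikes: they are no part of the job. Leave any purple look-alike of the bin alone.

How it is judged:
On the way, in this order (a step that is already met when the one before it is completed fails the run):
1. the brush lies in the yellow dish and the used-up grey stick in the red bin, let go (x of brush in the frame of dish between -0.065 and 0.065 m and y of brush in the frame of dish between -0.045 and 0.045 m and height (world z) of brush below 0.035 m and x of spent in the frame of bin between -0.041 and 0.041 m and y of spent in the frame of bin between -0.041 and 0.041 m and height (world z) of spent below 0.045 m and contact force between the fingers and spent below 0.1 N and linear speed of each of spent, brush below 0.05 m/s and contact force between the fingers and brush below 0.1 N), for 0.2 s.
2. the tub stands square against the kerb on the mat, with no stick on it yet (x of tub in the frame of bay above -0.062 m and y of tub in the frame of bay between -0.05 and 0.05 m and angle between the x axis of tub and the x axis of bay, either way round below 0.1 rad and angle between tub's own z axis and vertical below 0.05 rad and linear speed of tub below 0.02 m/s and height (world z) of each of stick1, stick2, stick3, stick4 below 0.05 m), for 0.3 s.
At the end, for the whole second after the job is handed in: Tub's back within 12 mm of the kerb, within 50 mm of the mat's middle line, square to 0.1 rad; brush in the dish, grey stick in the bin; each orange stick on the rail's top, within 10 mm of its centre line, within 85 mm of its middle, along it to 0.2 rad; all at rest (x of brush in the frame of dish between -0.065 and 0.065 m and y of brush in the frame of dish between -0.045 and 0.045 m and height (world z) of brush below 0.035 m and x of spent in the frame of bin between -0.041 and 0.041 m and y of spent in the frame of bin between -0.041 and 0.041 m and height (world z) of spent below 0.045 m and x of tub in the frame of bay above -0.062 m and y of tub in the frame of bay between -0.05 and 0.05 m and angle between the x axis of tub and the x axis of bay, either way round below 0.1 rad and angle between tub's own z axis and vertical below 0.05 rad and linear speed of each of spent, brush, tub, stick1, stick2, stick3, stick4 below 0.02 m/s and x of stick1 in the frame of rail between -0.01 and 0.01 m and y of stick1 in the frame of rail between -0.085 and 0.085 m and z of stick1 in the frame of rail between 0.007 and 0.017 m and angle between the x axis of each of stick1, stick2, stick3, stick4 and the y axis of rail, either way round below 0.2 rad and x of stick2 in the frame of rail between -0.01 and 0.01 m and y of stick2 in the frame of rail between -0.085 and 0.085 m and z of stick2 in the frame of rail between 0.007 and 0.017 m and x of stick3 in the frame of rail between -0.01 and 0.01 m and y of stick3 in the frame of rail between -0.085 and 0.085 m and z of stick3 in the frame of rail between 0.007 and 0.017 m and x of stick4 in the frame of rail between -0.01 and 0.01 m and y of stick4 in the frame of rail between -0.085 and 0.085 m and z of stick4 in the frame of rail between 0.007 and 0.017 m); the robot touches nothing.
It fails at once if the tub is tipped by more than 0.2 rad (angle between tub's own z axis and vertical above 0.2 rad).
It fails at once if the tin is moved more than 40 mm (distance of tin from where it was at the start of the episode above 0.04 m).
Of stick1, stick2, stick3, stick4 only 2 to 3 are there at a start; the rules pass over those that are not, and their reading is None.
At some moment in a run one of brush may be knocked a few centimetres aside while the robot is not near it.
Once in a run the grip may slacken for a moment while it holds something.
It also fails if it takes over 200 s, if anything falls off the work surface, if the arm or the gripper's body presses on something with over 40 N, if the wrist force passes 120 N, or if a joint passes its speed limit or range.

## Working session

There is one attempt and no reset: what is moved stays moved. The work goes in short steps, Python scripts to look and compute and a shell command to move; the robot and the scene stay as the last step left them, time stands still between calls to the robot, and variables do not carry over. Pictures are saved under pics/ and viewed, and the job is handed in when it is done.

```bash
ls; mkdir -p pics; cat > h.py <<'E'
from workcell import env
import numpy as np, cv2
from scipy.spatial.transform import Rotation as R
def rot(q): return R.from_quat([q[1],q[2],q[3],q[0]]).as_matrix()
def pt(c,rc,z=None,win=2):
    r,k=rc
    K=np.array([[c['fx'],0,c['cx']],[0,c['fy'],c['cy']],[0,0,1]])
    u=cv2.undistortPoints(np.array([[[k,r]]],float),K,np.array(c['D'],float))[0,0]
    d=np.array([u[0],u[1],1.])
    M=rot(c['orientation']);o=np.array(c['origin'])
    if z is not None:
        w=M@d; return o+w*(z-o[2])/w[2]
    r=int(round(r));k=int(round(k))
    p=c['depth'][max(0,r-win):r+win+1,max(0,k-win):k+win+1];p=p[p>0]
    return o+M@(d*np.median(p)) if len(p) else None
def cloud(c):
    K=np.array([[c['fx'],0,c['cx']],[0,c['fy'],c['cy']],[0,0,1]])
    H,W=c['depth'].shape
    g=np.stack(np.meshgrid(np.arange(W),np.arange(H)),-1).reshape(-1,1,2).astype(float)
    u=cv2.undistortPoints(g,K,np.array(c['D'],float))[:,0]
    d=np.c_[u,np.ones(len(u))]*c['depth'].reshape(-1,1)
    P=d@rot(c['orientation']).T+np.array(c['origin'])
    P[c['depth'].reshape(-1)<=0]=np.nan
    return P.reshape(H,W,3)
def save(c,n): cv2.imwrite('pics/'+n,c['pixels'][:,:,::-1])
def st():
    s=env.get_state(); print('t',round(s['clock'],2),'tcp',np.round(s['tcp_pos'],4),'gap',round(s['finger_gap'],4),'F',np.round(s['wrist_force'],1))
    print('Rtool',np.round(rot(s['orientation']),3).tolist())
    return s
E
python3 - <<'E'
from h import *
st();print(env.nose_length)
for n in ('side','top'):
    c=env.read_camera(n);save(c,n+'0.png');print(n,c['origin'],c['orientation'])
    np.savez(f'/tmp/{n}0.npz',**{k:v for k,v in c.items()})
    for t in ('bay','tub','rail','tray','dish','brush','stick1','spent','bin','tin'):
        for f in (env.find_in,env.pinpoint):
            try:
                for x in f(n,t)[:4]:
                    print(t,f.__name__,round(x['score'],2),np.round(x['location']),np.round(pt(c,x['location']),3))
            except Exception as e: print(t,e)
st()
E
```

```text
pics
t 0.0 tcp [ 0.1549 -0.5532  0.2414] gap 0.0854 F [-0.3  0.4  0.4]
Rtool [[0.963, 0.269, -0.0], [0.269, -0.963, 0.002], [0.0, -0.002, -1.0]]
0.011
side [ 0.27691102 -0.69777318  0.59720082] [-0.45564177  0.85427275 -0.21859795  0.12175215]
bay call 0.61 [279. 327.] [ 0.656 -0.074  0.003]
bay call 0.86 [262. 338.] [ 0.706 -0.035  0.003]
tub call 0.63 [296. 246.] [ 0.478 -0.094  0.047]
tub call 0.92 [296. 250.] [ 0.484 -0.097  0.045]
rail call 0.57 [297. 245.] [ 0.475 -0.095  0.047]
rail call 0.95 [262. 254.] [ 0.506 -0.069  0.096]
tray call 0.72 [409. 304.] [ 0.47  -0.329  0.014]
tray call 0.6 [406. 298.] [ 0.464 -0.32   0.014]
dish call 0.75 [259. 304.] [ 0.618 -0.047  0.047]
dish call 0.59 [212. 179.] [0.465 0.326 0.003]
dish call 0.33 [376. 317.] [ 0.509 -0.295  0.028]
dish call 0.8 [214. 178.] [0.46  0.316 0.004]
brush call 0.72 [262. 306.] [ 0.62  -0.051  0.042]
brush call 0.55 [280. 329.] [ 0.659 -0.076 -0.   ]
brush call 0.94 [270. 304.] [ 0.613 -0.058  0.03 ]
stick1 call 0.86 [422. 279.] [ 0.424 -0.34   0.028]
stick1 call 0.82 [388. 270.] [ 0.438 -0.282  0.029]
stick1 call
[... 1939 characters left out ...]
0.68 [297. 329.] [ 0.515 -0.053  0.098]
spent call 0.68 [320. 168.] [0.459 0.329 0.003]
bin call 0.8 [244. 407.] [ 0.651 -0.245  0.003]
bin call 0.63 [239. 470.] [ 0.669 -0.4    0.003]
bin call 0.59 [169. 340.] [ 0.839 -0.077  0.003]
bin call 0.18 [319. 167.] [0.46  0.332 0.002]
bin call 0.98 [172. 340.] [ 0.831 -0.078  0.003]
bin call 0.81 [244. 406.] [ 0.651 -0.243  0.002]
bin call 0.61 [236. 467.] [ 0.675 -0.393  0.004]
tin call 0.79 [230. 207.] [0.667 0.237 0.063]
tin call 0.54 [319. 167.] [0.46  0.333 0.002]
tin call 0.71 [233. 213.] [0.66  0.22  0.064]
t 2.1 tcp [ 0.1549 -0.5538  0.2423] gap 0.0856 F [ 0.5 -0.5 -0.7]
Rtool [[0.963, 0.269, 0.0], [0.269, -0.963, -0.0], [-0.0, 0.0, -1.0]]
```

View pics/top0.png

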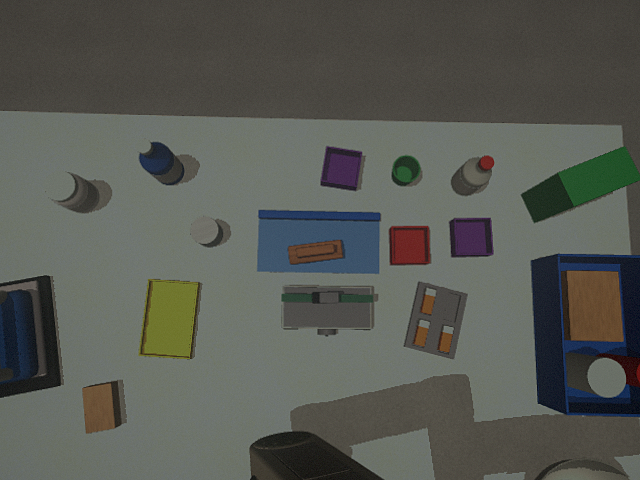

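View pics/side0.png

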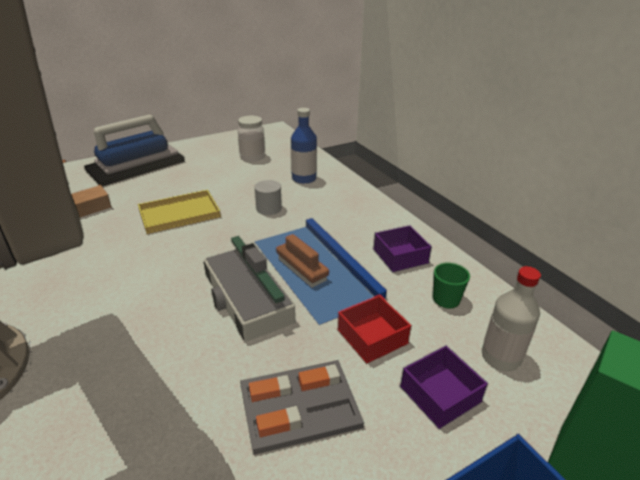

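Top view: red bin at (245,410) with purple look-alikes at (237,471) and (168,342). The yellow dish is at (319,171), the brush at (252,316), the grey stick at (297,328), and there are three orange sticks at (300,428), (333,422) and (339,446). Next I measure the poses with masks and depth.

```bash
cat >> h.py <<'E'
def rect(P,name=''):
    (cx,cy),(w,h),a=cv2.minAreaRect((P[:,:2]*1000).astype(np.float32))
    if w<h: w,h,a=h,w,a+90
    a=(a+90)%180-90
    print(name,'n',len(P),'ctr',round(cx/1000,4),round(cy/1000,4),'LxW mm',round(w,1),round(h,1),'long-axis deg',round(a,1),'zmed',round(float(np.median(P[:,2])),4)); return cx/1000,cy/1000,a
def blobs(m,C,name,mn=25):
    n,l,s,_=cv2.connectedComponentsWithStats(m.astype(np.uint8))
    out=[]
    for i in range(1,n):
        if s[i,4]>=mn:
            P=C[l==i]; P=P[~np.isnan(P[:,0])]
            if len(P)>=mn: out.append(rect(P,name))
    return out
def masks(c):
    C=cloud(c);hsv=cv2.cvtColor(c['pixels'],cv2.COLOR_RGB2HSV).astype(int)
    return C,hsv[...,0],hsv[...,1],hsv[...,2]
E
cat > look.py <<'E'
from h import *
import sys
def go(n,c):
    C,H,S,V=masks(c);Z=C[...,2];X=C[...,0];Y=C[...,1]
    ws=(X>0.3)&(X<0.9)&(abs(Y)<0.45)
    blobs(ws&(H>=20)&(H<=35)&(S>150),C,'yellow')
    blobs(ws&((H<5)|(H>174))&(S>150)&(Y>-.33),C,'red')
    blobs(ws&(H>100)&(H<122)&(S>100)&(Z<.012)&(X<.85),C,'mat')
    blobs(ws&(H>100)&(H<125)&(S>100)&(Z>.015),C,'kerb')
    blobs(ws&(H>4)&(H<20)&(S>120)&(Z>.02)&(Y<-.2),C,'sticks-orange')
    blobs(ws&(Z>.045)&(Z<.075)&(X>.55)&(abs(Y)<.2),C,'brushrib')
    blobs(ws&(Z>.02)&(Z<.075)&(X>.55)&(X<.69)&(abs(Y)<.2),C,'brushall')
    blobs(ws&(Z>.085)&(Z<.11),C,'spent')
    blobs(ws&(Z>.068)&(Z<.083)&(Y<.15),C,'rail')
    blobs(ws&(Z>.038)&(Z<.052)&(X<.6)&(abs(Y)<.2),C,'tubtop')
    blobs(ws&(Z>.008)&(Z<.02)&(Y<-.2)&(X<.6)&(X>.37),C,'tray')
    blobs(ws&(Z>.055)&(Y>.15),C,'tin')
if __name__=='__main__':
    if len(sys.argv)>1: c=dict(np.load(sys.argv[1]))
    else: c=env.read_camera('top')
    go('top',c)
E
python3 look.py /tmp/top0.npz; echo; python3 look.py /tmp/side0.npz
```

```text
yellow n 3337 ctr 0.4624 0.3248 LxW mm 178.9 120.2 long-axis deg -2.7 zmed 0.0038
yellow n 37 ctr 0.4411 0.3827 LxW mm 64.9 4.5 long-axis deg -2.7 zmed 0.0193
red n 1197 ctr 0.646 -0.2446 LxW mm 90.3 90.0 long-axis deg 1.6 zmed 0.0038
mat n 4917 ctr 0.6445 -0.026 LxW mm 296.6 128.4 long-axis deg 89.9 zmed 0.0001
kerb n 31 ctr 0.8476 0.3364 LxW mm 29.6 11.4 long-axis deg 86.8 zmed 0.1342
kerb n 345 ctr 0.8072 0.3486 LxW mm 62.5 35.0 long-axis deg 87.9 zmed 0.1346
kerb n 917 ctr 0.7176 -0.0259 LxW mm 294.9 20.7 long-axis deg 89.8 zmed 0.0208
sticks-orange n 180 ctr 0.5052 -0.2893 LxW mm 42.4 23.1 long-axis deg -13.2 zmed 0.0272
sticks-orange n 181 ctr 0.4309 -0.2717 LxW mm 42.4 23.3 long-axis deg -14.8 zmed 0.027
sticks-orange n 197 ctr 0.4184 -0.3293 LxW mm 43.0 24.1 long-axis deg -13.1 zmed 0.027
brushrib n 372 ctr 0.6252 -0.0172 LxW mm 89.3 22.6 long-axis deg -81.2 zmed 0.0625
brushall n 53 ctr 0.6583 -0.1989 LxW mm 62.2 2.1 long-axis deg 0.0 zmed 0.0391
brushall n 1006 ctr 0.6254 -0.0172 LxW mm 129.9 45.3 long-axis deg -81.4 zmed 0.0331
spent n 139 ctr 0.8095 0.3329 LxW mm 70.0 29.
[... 1666 characters left out ...]
 0.8128 0.3284 LxW mm 70.8 37.4 long-axis deg -31.6 zmed 0.0973
spent n 383 ctr 0.5147 -0.0452 LxW mm 63.4 24.6 long-axis deg -87.6 zmed 0.0974
spent n 595 ctr 0.7945 -0.3983 LxW mm 68.1 36.3 long-axis deg -62.7 zmed 0.0976
rail n 587 ctr 0.5144 -0.0494 LxW mm 211.6 24.1 long-axis deg -88.2 zmed 0.074
rail n 330 ctr 0.7937 -0.3996 LxW mm 68.0 31.6 long-axis deg -60.2 zmed 0.0755
tubtop n 3183 ctr 0.4862 -0.0501 LxW mm 210.3 114.8 long-axis deg -89.7 zmed 0.0458
tray n 4856 ctr 0.4697 -0.3118 LxW mm 160.9 123.1 long-axis deg -13.5 zmed 0.014
tin n 1175 ctr 0.8169 0.3383 LxW mm 70.5 58.0 long-axis deg -50.8 zmed 0.1182
tin n 347 ctr 0.6683 0.2399 LxW mm 68.4 64.8 long-axis deg 46.2 zmed 0.0632
```

```bash
cat > plan.py <<'E'
from h import *
import sys
# plan.py x y z yawdeg [N]: units for translation at current yaw; then turn units
x,y,z,yaw=map(float,sys.argv[1:5])
s=st();M=rot(s['orientation']);cur=np.degrees(np.arctan2(M[1,0],M[0,0]))
d=np.array([x,y,z])-s['tcp_pos'];
dy=(yaw-cur+180)%360-180
print('cur yaw',round(cur,2),'turn units',round(-dy/5,2), 'j6',round(s['joint_pos'][5],2))
u=M.T@d/0.8
print('translate first (tool,units):',np.round(u,4),'len',round(np.linalg.norm(u),3))
a=np.radians(yaw);T=np.array([[np.cos(a),np.sin(a),0],[np.sin(a),-np.cos(a),0],[0,0,-1]])
print('after turn (units):',np.round(T.T@d/0.8,4))
E
python3 plan.py 0.625 -0.018 0.2 98.7
```

```text
t 2.1 tcp [ 0.1549 -0.5538  0.2423] gap 0.0856 F [ 0.5 -0.5 -0.7]
Rtool [[0.963, 0.269, 0.0], [0.269, -0.963, -0.0], [-0.0, 0.0, -1.0]]
cur yaw 15.63 turn units -16.61 j6 1.43
translate first (tool,units): [ 0.7463 -0.4867  0.0528] len 0.893
after turn (units): [0.5731 0.6821 0.0529]
```

```bash
python3 -m creep '{"hand":[70,70,70,70,70],"delta_pos":[[0.037,-0.024,0],[0.037,-0.024,0],[0.037,-0.024,0],[0.037,-0.024,0],[0.037,-0.024,0]],"turn":[0,0,0,0,0]}' 40
python3 -m creep '{"hand":[70,70,70,70,70],"delta_pos":[[0.037,-0.024,0],[0.037,-0.024,0],[0.037,-0.024,0],[0.037,-0.024,0],[0.037,-0.024,0]],"turn":[0,0,0,0,0]}'
python3 -m creep '{"hand":[70,70,70,70,70],"delta_pos":[[0.037,-0.024,0],[0.037,-0.024,0],[0.037,-0.024,0],[0.037,-0.024,0],[0.037,-0.024,0]],"turn":[0,0,0,0,0]}'
python3 -m creep '{"hand":[70,70,70,70,70],"delta_pos":[[0.037,-0.024,0],[0.037,-0.024,0],[0.037,-0.024,0],[0.037,-0.024,0],[0.037,-0.024,0]],"turn":[0,0,0,0,0]}'
python3 -m creep '{"hand":[70,70,70,70,70],"delta_pos":[[0,0,0],[0,0,0],[0,0,0],[0,0,0],[0,0,0]],"turn":[-1,-1,-1,-1,-1]}'
python3 -m creep '{"hand":[70,70,70,70,70],"delta_pos":[[0,0,0],[0,0,0],[0,0,0],[0,0,0],[0,0,0]],"turn":[-1,-1,-1,-1,-1]}'
python3 -m creep '{"hand":[70,70,70,70,70],"delta_pos":[[0,0,0],[0,0,0],[0,0,0],[0,0,0],[0,0,0]],"turn":[-1,-1,-1,-1,-1]}'
python3 -m creep '{"hand":[70,70,70,70,70],"delta_pos":[[0,0,0],[0,0,0],[0,0,0],[0,0,0],[0,0,0]],"turn":[-1,-0.6,0,0,0]}'
python3 plan.py 0.625 -0.018 0.12 98.7
python3 - <<'E'
from h import *
c=env.read_camera('side');np.savez('/tmp/a.npz',**c)
E
python3 look.py /tmp/a.npz | grep brush
```

```text
clock: 2.52
tcp_pos: [0.2723, -0.4202, 0.2423]
orientation: [0.0, 0.991, 0.136, 0.0]
wrist_force: [1.2, -0.3, 0.0]
finger_gap: 0.0696
clock: 2.93
tcp_pos: [0.3891, -0.2877, 0.2426]
orientation: [0.0, 0.991, 0.136, 0.0]
wrist_force: [-0.1, -0.7, 0.5]
finger_gap: 0.0702
clock: 3.35
tcp_pos: [0.5059, -0.1552, 0.2425]
orientation: [0.0, 0.991, 0.136, 0.0]
wrist_force: [0.9, -0.9, -0.3]
finger_gap: 0.07
clock: 3.77
tcp_pos: [0.6225, -0.0229, 0.2423]
orientation: [0.0, 0.991, 0.136, 0.0]
wrist_force: [0.3, -0.7, 0.6]
finger_gap: 0.0698
clock: 4.18
tcp_pos: [0.6216, -0.0242, 0.242]
orientation: [-0.0, 0.937, 0.349, -0.0]
wrist_force: [-0.1, 0.3, 0.3]
finger_gap: 0.0702
clock: 4.6
tcp_pos: [0.6216, -0.0245, 0.2422]
orientation: [0.0, 0.839, 0.544, -0.0]
wrist_force: [-0.7, 0.2, 0.0]
finger_gap: 0.0702
clock: 5.02
tcp_pos: [0.6215, -0.0245, 0.2422]
orientation: [-0.0, 0.702, 0.713, -0.0]
wrist_force: [-0.3, -0.4, -0.3]
finger_gap: 0.0696
clock: 5.43
tcp_pos: [0.6216, -0.0245, 0.2422]
orientation: [0.0, 0.652, 0.758, -0.0]
wrist_force: [-0.2, -0.3, 0.0]
finger_gap: 0.0699
t 5.43 tcp [ 0.6216 -0.0245  0.2422] gap 0.0699 F [-0.2 -0.3  0. ]
Rtool [[-0.149, 0.989, -0.0], [0.989, 0.149, -0.0], [-0.0, -0.0, -1.0]]
cur yaw 98.55 turn units -0.03 j6 1.25
translate first (tool,units): [0.0074 0.0055 0.1528] len 0.153
after turn (units): [0.0074 0.0055 0.1528]
brushrib n 494 ctr 0.6253 -0.021 LxW mm 91.1 24.2 long-axis deg -81.4 zmed 0.0612
brushall n 1246 ctr 0.6255 -0.0208 LxW mm 130.1 45.9 long-axis deg -80.8 zmed 0.0346
```

```bash
python3 -m creep '{"hand":[70,70,70,70,70],"delta_pos":[[0.006,0.0055,0],[0,0,0.04],[0,0,0.04],[0,0,0.04],[0,0,0.04]],"turn":[0,0,0,0,0]}'
python3 -m creep '{"hand":[70,70,70,70,70],"delta_pos":[[0,0,0.04],[0,0,0.02],[0,0,0.02],[0,0,0],[0,0,0]],"turn":[0,0,0,0,0]}'
python3 -m creep '{"hand":[10,10,10,10,10],"delta_pos":[[0,0,0],[0,0,0],[0,0,0],[0,0,0],[0,0,0]],"turn":[0,0,0,0,0]}' 60
python3 -m creep '{"hand":[10,10,10,10,10],"delta_pos":[[0,0,0],[0,0,0],[0,0,-0.02],[0,0,-0.03],[0,0,-0.03]],"turn":[0,0,0,0,0]}'
python3 plan.py 0.462 0.323 0.15 177.3
```

```text
clock: 5.9
tcp_pos: [0.6256, -0.0187, 0.1133]
orientation: [0.001, 0.652, 0.758, 0.0]
wrist_force: [1.1, -0.4, -0.6]
finger_gap: 0.0699
clock: 6.32
tcp_pos: [0.6246, -0.0187, 0.0495]
orientation: [-0.001, 0.652, 0.758, -0.001]
wrist_force: [0.7, 0.2, -0.0]
finger_gap: 0.0699
clock: 6.73
tcp_pos: [0.6262, -0.0192, 0.0517]
orientation: [0.001, 0.652, 0.758, 0.001]
wrist_force: [0.1, -0.0, 4.3]
finger_gap: 0.0209
clock: 7.15
tcp_pos: [0.6238, -0.0189, 0.1137]
orientation: [-0.001, 0.652, 0.758, -0.001]
wrist_force: [0.2, 0.2, -1.3]
finger_gap: 0.0207
t 7.15 tcp [ 0.6238 -0.0189  0.1137] gap 0.0207 F [ 0.2  0.2 -1.3]
Rtool [[-0.15, 0.989, -0.003], [0.989, 0.15, 0.0], [0.001, -0.003, -1.0]]
cur yaw 98.62 turn units -15.74 j6 1.26
translate first (tool,units): [ 0.4529 -0.136  -0.0445] len 0.475
after turn (units): [ 0.2222  0.4174 -0.0454]
```

```bash
python3 -m creep '{"hand":[10,10,10,10,10],"delta_pos":[[0.03,-0.009,-0.02],[0.038,-0.0113,-0.02],[0.038,-0.0113,-0.01],[0.038,-0.0113,0],[0.038,-0.0113,0]],"turn":[0,0,0,0,0]}'
python3 -m creep '{"hand":[10,10,10,10,10],"delta_pos":[[0.038,-0.0113,0],[0.038,-0.0113,0],[0.038,-0.0113,0],[0.038,-0.0113,0],[0.038,-0.0113,0]],"turn":[0,0,0,0,0]}'
python3 -m creep '{"hand":[10,10,10,10,10],"delta_pos":[[0.038,-0.0113,0],[0.005,-0.0023,0],[0,0,0],[0,0,0],[0,0,0]],"turn":[0,0,0,-1,-1]}'
python3 -m creep '{"hand":[10,10,10,10,10],"delta_pos":[[0,0,0],[0,0,0],[0,0,0],[0,0,0],[0,0,0]],"turn":[-1,-1,-1,-1,-1]}'
python3 -m creep '{"hand":[10,10,10,10,10],"delta_pos":[[0,0,0],[0,0,0],[0,0,0],[0,0,0],[0,0,0]],"turn":[-1,-1,-1,-1,-1]}'
python3 -m creep '{"hand":[10,10,10,10,10],"delta_pos":[[0,0,0],[0,0,0],[0,0,0],[0,0,0],[0,0,0]],"turn":[-1,-1,-1,-0.7,0]}'
python3 plan.py 0.462 0.323 0.06 177.3
python3 - <<'E'
from h import *
for n in ('top','side'):
    c=env.read_camera(n);save(c,n+'1.png')
E
```

```text
clock: 7.57
tcp_pos: [0.56, 0.1194, 0.155]
orientation: [0.0, 0.652, 0.758, 0.0]
wrist_force: [0.2, -0.1, -1.4]
finger_gap: 0.0209
clock: 7.98
tcp_pos: [0.4917, 0.2629, 0.154]
orientation: [-0.0, 0.652, 0.758, -0.0]
wrist_force: [1.1, 0.4, -1.1]
finger_gap: 0.021
clock: 8.4
tcp_pos: [0.4772, 0.2934, 0.154]
orientation: [0.0, 0.582, 0.813, -0.0]
wrist_force: [0.4, -0.0, -0.7]
finger_gap: 0.021
clock: 8.82
tcp_pos: [0.4777, 0.2927, 0.154]
orientation: [0.0, 0.393, 0.92, -0.0]
wrist_force: [-0.1, 0.2, -0.7]
finger_gap: 0.0206
clock: 9.23
tcp_pos: [0.4777, 0.2927, 0.154]
orientation: [-0.0, 0.184, 0.983, -0.0]
wrist_force: [-1.0, 0.7, -1.2]
finger_gap: 0.0209
clock: 9.65
tcp_pos: [0.4777, 0.2928, 0.154]
orientation: [-0.0, 0.025, 1.0, -0.0]
wrist_force: [0.1, -0.1, -1.3]
finger_gap: 0.021
t 9.65 tcp [0.4777 0.2928 0.154 ] gap 0.021 F [ 0.1 -0.1 -1.3]
Rtool [[-0.999, 0.05, -0.0], [0.05, 0.999, -0.001], [0.0, -0.001, -1.0]]
cur yaw 177.11 turn units -0.04 j6 0.46
translate first (tool,units): [0.0214 0.0368 0.1175] len 0.125
after turn (units): [0.0213 0.0368 0.1175]
```

View pics/side1.png

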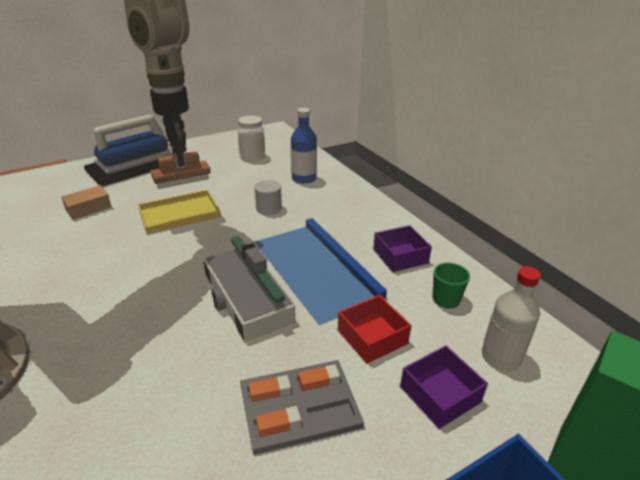

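The brush is held level above the dish area (side image 170,180). I lower and release it.

```bash
python3 -m creep '{"hand":[10,10,10,10,10],"delta_pos":[[0.021,0.037,0],[0,0,0.03],[0,0,0.03],[0,0,0.03],[0,0,0.02]],"turn":[0,0,0,0,0]}'
python3 -m creep '{"hand":[10,10,10,10,10],"delta_pos":[[0,0,0.0075],[0,0,0],[0,0,0],[0,0,0],[0,0,0]],"turn":[0,0,0,0,0]}'
python3 -m creep '{"hand":[50,50,50,50,50],"delta_pos":[[0,0,0],[0,0,0],[0,0,0],[0,0,-0.02],[0,0,-0.04]],"turn":[0,0,0,0,0]}'
python3 -m creep '{"hand":[50,50,50,50,50],"delta_pos":[[0,0,-0.04],[0,0,-0.04],[0,0,-0.01],[0,0,0],[0,0,0]],"turn":[1,1,1,1,1]}'
python3 -m creep '{"hand":[50,50,50,50,50],"delta_pos":[[0,0,0],[0,0,0],[0,0,0],[0,0,0],[0,0,0]],"turn":[1,1,1,1,1]}'
python3 -m creep '{"hand":[50,50,50,50,50],"delta_pos":[[0,0,0],[0,0,0],[0,0,0],[0,0,0],[0,0,0]],"turn":[1,1,1,1,1]}'
python3 plan.py 0.5147 -0.0445 0.18 91.3
python3 - <<'E'
from h import *
c=env.read_camera('side');save(c,'side2.png');C,H,S,V=masks(c);Z=C[...,2]
blobs((Z>.03)&(Z<.075)&(C[...,0]>.35)&(C[...,0]<.6)&(C[...,1]>.2)&(C[...,1]<.41),C,'brush')
E
```

```text
clock: 10.17
tcp_pos: [0.4609, 0.3239, 0.0641]
orientation: [-0.001, 0.026, 1.0, -0.001]
wrist_force: [-0.8, -0.1, -0.5]
finger_gap: 0.0208
clock: 10.58
tcp_pos: [0.463, 0.3251, 0.0617]
orientation: [0.001, 0.025, 1.0, 0.001]
wrist_force: [0.5, 0.7, -0.8]
finger_gap: 0.0208
clock: 11.0
tcp_pos: [0.4591, 0.3232, 0.1053]
orientation: [-0.003, 0.025, 1.0, -0.002]
wrist_force: [-0.1, -0.7, 0.0]
finger_gap: 0.0501
clock: 11.42
tcp_pos: [0.4626, 0.3251, 0.1822]
orientation: [0.001, 0.243, 0.97, 0.001]
wrist_force: [-0.5, 0.4, -0.3]
finger_gap: 0.0501
clock: 11.83
tcp_pos: [0.4618, 0.3247, 0.1805]
orientation: [0.0, 0.447, 0.894, 0.0]
wrist_force: [0.2, -0.1, 1.1]
finger_gap: 0.0499
clock: 12.25
tcp_pos: [0.4618, 0.3247, 0.1805]
orientation: [0.0, 0.63, 0.777, 0.0]
wrist_force: [0.6, -0.3, -0.6]
finger_gap: 0.0504
t 12.25 tcp [0.4618 0.3247 0.1805] gap 0.0504 F [ 0.6 -0.3 -0.6]
Rtool [[-0.206, 0.979, 0.0], [0.979, 0.206, 0.0], [0.0, 0.0, -1.0]]
cur yaw 101.88 turn units 2.12 j6 1.83
translate first (tool,units): [-0.4652 -0.0303  0.0006] len 0.466
after turn (units): [-0.4629  0.0556  0.0007]
brush n 902 ctr 0.4624 0.3216 LxW mm 129.2 47.8 long-axis deg -3.3 zmed 0.0444
```

```bash
python3 -m creep '{"hand":[50,50,50,50,50],"delta_pos":[[0,0,0],[0,0,0],[0,0,0],[-0.0386,0.0046,0],[-0.0386,0.0046,0]],"turn":[1,1,0.1,0,0]}'
python3 -m creep '{"hand":[50,50,50,50,50],"delta_pos":[[-0.0386,0.0046,0],[-0.0386,0.0046,0],[-0.0386,0.0046,0],[-0.0386,0.0046,0],[-0.0386,0.0046,0]],"turn":[0,0,0,0,0]}'
python3 -m creep '{"hand":[50,50,50,50,50],"delta_pos":[[-0.0386,0.0046,0],[-0.0386,0.0046,0],[-0.0386,0.0046,0],[-0.0386,0.0046,0],[-0.0386,0.0046,0]],"turn":[0,0,0,0,0]}'
python3 plan.py 0.5147 -0.0445 0.086 91.3
python3 - <<'E'
from h import *
c=env.read_camera('side');np.savez('/tmp/a.npz',**c)
E
python3 look.py /tmp/a.npz | grep -E "spent|rail"
```

```text
clock: 12.72
tcp_pos: [0.4708, 0.2636, 0.1803]
orientation: [0.0, 0.694, 0.72, 0.0]
wrist_force: [0.4, -0.0, -0.2]
finger_gap: 0.0501
clock: 13.13
tcp_pos: [0.4938, 0.1079, 0.1806]
orientation: [0.0, 0.696, 0.718, 0.0]
wrist_force: [0.1, 0.4, 0.3]
finger_gap: 0.0502
clock: 13.55
tcp_pos: [0.5165, -0.0461, 0.1806]
orientation: [0.0, 0.696, 0.718, 0.0]
wrist_force: [-0.2, 0.0, -0.7]
finger_gap: 0.0504
t 13.55 tcp [ 0.5165 -0.0461  0.1806] gap 0.0504 F [-0.2  0.  -0.7]
Rtool [[-0.032, 0.999, 0.001], [0.999, 0.032, -0.0], [-0.0, 0.001, -1.0]]
cur yaw 91.84 turn units 0.11 j6 1.29
translate first (tool,units): [ 0.002  -0.0023  0.1182] len 0.118
after turn (units): [ 0.002  -0.0022  0.1182]
spent n 240 ctr 0.8141 0.3296 LxW mm 70.6 39.3 long-axis deg -29.5 zmed 0.097
spent n 386 ctr 0.5145 -0.045 LxW mm 62.6 25.0 long-axis deg -86.5 zmed 0.0975
spent n 594 ctr 0.7953 -0.3983 LxW mm 68.1 35.1 long-axis deg -61.5 zmed 0.0971
rail n 596 ctr 0.5148 -0.0484 LxW mm 212.4 24.9 long-axis deg -88.4 zmed 0.074
rail n 333 ctr 0.7932 -0.3995 LxW mm 68.0 31.3 long-axis deg -61.7 zmed 0.0753
```

```bash
python3 -m creep '{"hand":[50,50,50,50,50],"delta_pos":[[0.002,-0.0022,0.03],[0,0,0.03],[0,0,0.03],[0,0,0.02],[0,0,0.008]],"turn":[0.1,0,0,0,0]}'
python3 -m creep '{"hand":[10,10,10,10,10],"delta_pos":[[0,0,0],[0,0,0],[0,0,0],[0,0,0],[0,0,0]],"turn":[0,0,0,0,0]}' 40
python3 -m creep '{"hand":[10,10,10,10,10],"delta_pos":[[0,0,0],[0,0,0],[0,0,-0.02],[0,0,-0.03],[0,0,-0.03]],"turn":[0,0,0,0,0]}'
python3 plan.py 0.646 -0.246 0.17 91.6
```

```text
clock: 14.02
tcp_pos: [0.5129, -0.0425, 0.0835]
orientation: [-0.002, 0.699, 0.715, -0.001]
wrist_force: [-0.4, -1.0, -0.7]
finger_gap: 0.0503
clock: 14.43
tcp_pos: [0.5155, -0.0431, 0.087]
orientation: [0.001, 0.7, 0.714, 0.001]
wrist_force: [1.0, 0.5, -0.6]
finger_gap: 0.0231
clock: 14.85
tcp_pos: [0.5137, -0.0427, 0.15]
orientation: [-0.001, 0.7, 0.714, -0.001]
wrist_force: [0.6, 0.2, -0.3]
finger_gap: 0.0236
t 14.85 tcp [ 0.5137 -0.0427  0.15  ] gap 0.0236 F [ 0.6  0.2 -0.3]
Rtool [[-0.02, 1.0, -0.002], [1.0, 0.02, 0.0], [0.001, -0.002, -1.0]]
cur yaw 91.14 turn units -0.09 j6 1.31
translate first (tool,units): [-0.2573  0.1602 -0.0255] len 0.304
after turn (units): [-0.2586  0.1582 -0.025 ]
```

```bash
python3 -m creep '{"hand":[10,10,10,10,10],"delta_pos":[[-0.032,0.02,-0.01],[-0.032,0.02,-0.01],[-0.032,0.02,0],[-0.032,0.02,0],[-0.032,0.02,0]],"turn":[0,0,0,0,0]}'
python3 -m creep '{"hand":[10,10,10,10,10],"delta_pos":[[-0.032,0.02,0],[-0.032,0.02,0],[-0.032,0.02,0],[0,0,0],[0,0,0]],"turn":[0,0,0,0,0]}'
python3 plan.py 0.646 -0.246 0.04 91.6
```

```text
clock: 15.27
tcp_pos: [0.5979, -0.1706, 0.1663]
orientation: [0.0, 0.7, 0.714, 0.0]
wrist_force: [0.8, 0.1, -0.3]
finger_gap: 0.0239
clock: 15.68
tcp_pos: [0.6468, -0.2467, 0.1646]
orientation: [-0.001, 0.701, 0.713, -0.0]
wrist_force: [0.3, 0.5, 0.1]
finger_gap: 0.0229
t 15.68 tcp [ 0.6468 -0.2467  0.1646] gap 0.0229 F [0.3 0.5 0.1]
Rtool [[-0.018, 1.0, -0.001], [1.0, 0.018, 0.001], [0.001, -0.001, -1.0]]
cur yaw 91.02 turn units -0.12 j6 1.07
translate first (tool,units): [ 0.0008 -0.0008  0.1558] len 0.156
after turn (units): [ 0.0008 -0.001   0.1558]
```

```bash
python3 -m creep '{"hand":[10,10,10,10,10],"delta_pos":[[0.001,-0.001,0.04],[0,0,0.04],[0,0,0.04],[0,0,0.03],[0,0,0.006]],"turn":[0,0,0,0,0]}'
python3 -m creep '{"hand":[10,36,36,36,36],"delta_pos":[[0,0,0],[0,0,0],[0,0,0],[0,0,0],[0,0,0]],"turn":[0,0,0,0,0]}'
python3 -m creep '{"hand":[36,36,36,36,36],"delta_pos":[[0,0,-0.03],[0,0,-0.04],[0,0,-0.04],[0,0,-0.04],[0,0,-0.02]],"turn":[0,0,0,0,0]}'
python3 - <<'E'
from h import *
for n in ('top','side'):
    c=env.read_camera(n);save(c,n+'3.png')
    C,H,S,V=masks(c);Z=C[...,2]
    blobs((Z>.03)&(Z<.075)&(C[...,0]>.35)&(C[...,0]<.6)&(C[...,1]>.2)&(C[...,1]<.41),C,'brush')
    np.savez('/tmp/%s3.npz'%n,**c)
st()
E
for n in top side; do python3 look.py /tmp/${n}3.npz | grep -E "rail|tub|tin|kerb|mat"; done
```

```text
clock: 16.1
tcp_pos: [0.6419, -0.2414, 0.036]
orientation: [-0.004, 0.7, 0.714, -0.001]
wrist_force: [-1.5, 0.7, -1.1]
finger_gap: 0.0234
clock: 16.52
tcp_pos: [0.6471, -0.245, 0.0433]
orientation: [0.002, 0.7, 0.714, 0.0]
wrist_force: [-0.2, -0.1, 0.2]
finger_gap: 0.0358
clock: 16.93
tcp_pos: [0.6476, -0.2453, 0.1832]
orientation: [0.004, 0.7, 0.714, 0.001]
wrist_force: [0.7, -0.6, 0.9]
finger_gap: 0.036
brush n 1066 ctr 0.4613 0.3244 LxW mm 128.6 45.8 long-axis deg -2.8 zmed 0.0387
brush n 898 ctr 0.4628 0.322 LxW mm 129.7 47.9 long-axis deg -2.8 zmed 0.0445
t 17.03 tcp [ 0.6483 -0.2457  0.1832] gap 0.036 F [0.3 0.6 1.1]
Rtool [[-0.02, 1.0, 0.009], [1.0, 0.02, -0.005], [-0.005, 0.009, -1.0]]
mat n 6034 ctr 0.6444 -0.0259 LxW mm 296.3 128.6 long-axis deg 89.9 zmed 0.0001
kerb n 28 ctr 0.8464 0.3382 LxW mm 25.6 14.5 long-axis deg -79.5 zmed 0.1379
kerb n 331 ctr 0.8068 0.3494 LxW mm 63.1 33.9 long-axis deg 84.1 zmed 0.1352
kerb n 924 ctr 0.7174 -0.026 LxW mm 295.5 20.7 long-axis deg 89.9 zmed 0.0209
rail n 725 ctr 0.514 -0.0472 LxW mm 208.8 18.1 long-axis deg 89.9 zmed 0.0741
tubtop 
[... 469 characters left out ...]
n 500 ctr 0.8143 0.3282 LxW mm 58.5 33.5 long-axis deg -26.4 zmed 0.1307
kerb n 28 ctr 0.8118 0.3167 LxW mm 39.1 11.5 long-axis deg -17.8 zmed 0.0179
kerb n 856 ctr 0.7167 -0.0301 LxW mm 296.3 19.8 long-axis deg 90.0 zmed 0.0207
rail n 785 ctr 0.514 -0.0495 LxW mm 211.3 19.5 long-axis deg -89.6 zmed 0.0738
rail n 336 ctr 0.7935 -0.3992 LxW mm 68.0 31.0 long-axis deg -62.0 zmed 0.0758
tubtop n 3255 ctr 0.4863 -0.0506 LxW mm 210.8 114.9 long-axis deg -89.9 zmed 0.0458
tin n 1167 ctr 0.816 0.3394 LxW mm 71.0 55.6 long-axis deg -59.0 zmed 0.1178
tin n 342 ctr 0.6671 0.2403 LxW mm 65.8 65.1 long-axis deg -38.5 zmed 0.0633
tin n 304 ctr 0.4628 0.3215 LxW mm 89.4 23.7 long-axis deg -3.9 zmed 0.0645
```

View pics/side3.png

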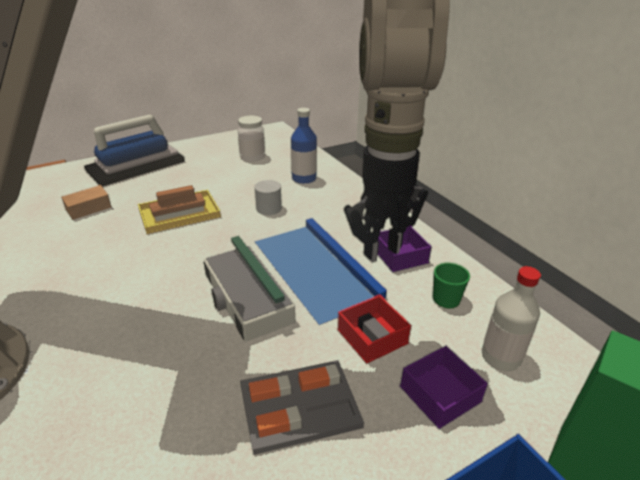

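View pics/top3.png

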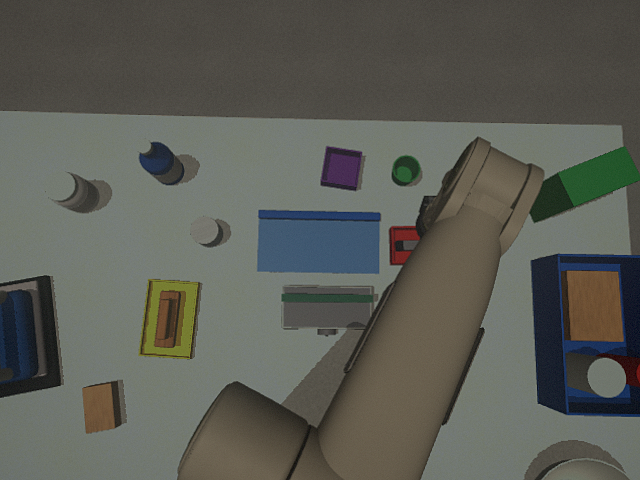

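The side view shows the brush in the dish (180,205) and the grey stick in the red bin (372,325). Next I turn the tool, close the fingers and go behind the tub's right pad.

```bash
python3 -m creep '{"hand":[0,0,0,0,0],"delta_pos":[[0,0,0],[0,0,0],[0,0,0],[0,0,0],[0,0,0]],"turn":[-1,-1,-1,-1,-1]}'
python3 -m creep '{"hand":[0,0,0,0,0],"delta_pos":[[0,0,0],[0,0,0],[0,0,0],[0,0,0],[0,0,0]],"turn":[-1,-1,-1,-1,-1]}'
python3 -m creep '{"hand":[0,0,0,0,0],"delta_pos":[[0,0,0],[0,0,0],[0,0,0],[0,0,0],[0,0,0]],"turn":[-1,-1,-1,-1,-1]}'
python3 -m creep '{"hand":[0,0,0,0,0],"delta_pos":[[0,0,0],[0,0,0],[0,0,0],[0,0,0],[0,0,0]],"turn":[-1,-1,-0.8,0,0]}'
python3 plan.py 0.392 -0.133 0.18 180
```

```text
clock: 17.45
tcp_pos: [0.6454, -0.2443, 0.1763]
orientation: [-0.0, 0.527, 0.85, -0.0]
wrist_force: [-0.4, -0.0, 0.2]
finger_gap: 0.0001
clock: 17.87
tcp_pos: [0.6455, -0.2442, 0.1763]
orientation: [-0.001, 0.331, 0.944, 0.0]
wrist_force: [0.5, -0.2, 0.2]
finger_gap: 0.0
clock: 18.28
tcp_pos: [0.6454, -0.2443, 0.1763]
orientation: [-0.001, 0.119, 0.993, 0.0]
wrist_force: [-0.1, -0.1, -0.2]
finger_gap: 0.0001
clock: 18.7
tcp_pos: [0.6455, -0.2443, 0.1765]
orientation: [-0.0, -0.0, 1.0, 0.0]
wrist_force: [-0.3, 0.6, 0.1]
finger_gap: -0.0
t 18.7 tcp [ 0.6455 -0.2443  0.1765] gap -0.0 F [-0.3  0.6  0.1]
Rtool [[-1.0, -0.0, -0.001], [-0.0, 1.0, 0.0], [0.001, 0.0, -1.0]]
cur yaw -179.99 turn units 0.0 j6 -0.48
translate first (tool,units): [ 0.3169  0.1392 -0.0041] len 0.346
after turn (units): [ 0.3169  0.1392 -0.0044]
```

```bash
python3 -m creep '{"hand":[0,0,0,0,0],"delta_pos":[[0.035,0.0155,0],[0.035,0.0155,0],[0.035,0.0155,0],[0.035,0.0155,0],[0.035,0.0155,0]],"turn":[0,0,0,0,0]}'
python3 -m creep '{"hand":[0,0,0,0,0],"delta_pos":[[0.035,0.0155,0],[0.035,0.0155,0],[0.035,0.0155,0],[0.036,0.015,0],[0,0,0]],"turn":[0,0,0,0,0]}'
python3 -m creep '{"hand":[0,0,0,0,0],"delta_pos":[[0,0,0.04],[0,0,0.04],[0,0,0.04],[0,0,0.04],[0,0,0.025]],"turn":[0,0,0,0,0]}'
python3 plan.py 0.392 -0.133 0.024 180
python3 - <<'E'
from h import *
c=env.read_camera('side');save(c,'side4.png')
E
```

```text
clock: 19.12
tcp_pos: [0.5042, -0.182, 0.1767]
orientation: [-0.0, -0.0, 1.0, 0.0]
wrist_force: [0.7, 0.2, -0.1]
finger_gap: -0.0001
clock: 19.53
tcp_pos: [0.3867, -0.1304, 0.1762]
orientation: [-0.003, -0.0, 1.0, 0.001]
wrist_force: [-1.2, 0.3, -0.9]
finger_gap: -0.0002
clock: 19.95
tcp_pos: [0.3917, -0.1332, 0.0267]
orientation: [-0.001, -0.0, 1.0, 0.0]
wrist_force: [-0.4, -0.7, -0.7]
finger_gap: 0.0001
t 19.95 tcp [ 0.3917 -0.1332  0.0267] gap 0.0001 F [-0.4 -0.7 -0.7]
Rtool [[-1.0, -0.0, -0.002], [-0.0, 1.0, 0.001], [0.002, 0.001, -1.0]]
cur yaw -179.99 turn units 0.0 j6 -0.52
translate first (tool,units): [-0.0004  0.0002  0.0034] len 0.003
after turn (units): [-0.0004  0.0002  0.0034]
```

View pics/side4.png

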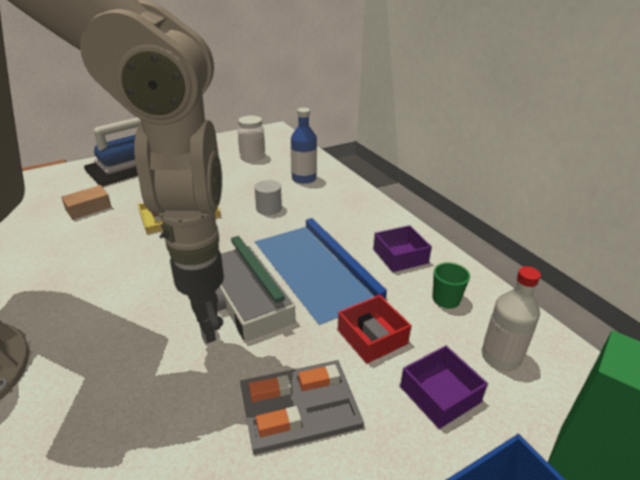

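The fingertips (212,335) stand before the right push pad. First push is on the right corner.

```bash
python3 -m creep '{"hand":[0,0,0,0,0],"delta_pos":[[-0.04,0,0],[-0.01,0,0],[-0.01,0,0],[-0.01,0,0],[-0.01,0,0]],"turn":[0,0,0,0,0]}'
python3 -m creep '{"hand":[0,0,0,0,0],"delta_pos":[[0,0,0],[0.03,0,0],[0.04,0,0],[0,0,0],[0,0,0]],"turn":[0,0,0,0,0]}'
python3 - <<'E'
from h import *
c=env.read_camera('side');np.savez('/tmp/a.npz',**c)
c=env.read_camera('top');np.savez('/tmp/b.npz',**c);save(c,'top5.png')
st()
E
python3 look.py /tmp/a.npz | grep -E "rail|tubtop";python3 look.py /tmp/b.npz | grep -E "rail|tubtop"
```

```text
clock: 20.42
tcp_pos: [0.4558, -0.1341, 0.0295]
orientation: [-0.001, -0.001, 1.0, -0.001]
wrist_force: [-4.9, -2.4, 0.6]
finger_gap: 0.0002
clock: 20.83
tcp_pos: [0.3992, -0.1332, 0.0295]
orientation: [-0.0, -0.0, 1.0, 0.0]
wrist_force: [0.1, 0.1, 0.3]
finger_gap: 0.0
t 20.93 tcp [ 0.402  -0.1344  0.03  ] gap -0.0004 F [ 0.6 -0.8 -0.1]
Rtool [[-1.0, -0.002, 0.003], [-0.002, 1.0, -0.001], [-0.003, -0.001, -1.0]]
rail n 790 ctr 0.5256 -0.0411 LxW mm 211.5 19.5 long-axis deg -81.5 zmed 0.0738
rail n 47 ctr 0.3879 -0.1581 LxW mm 35.7 10.3 long-axis deg 86.6 zmed 0.0754
rail n 323 ctr 0.7941 -0.3991 LxW mm 68.3 33.2 long-axis deg -61.1 zmed 0.0755
tubtop n 2636 ctr 0.4963 -0.0533 LxW mm 208.0 103.1 long-axis deg -73.9 zmed 0.0458
tubtop n 66 ctr 0.3956 -0.1393 LxW mm 26.6 16.9 long-axis deg -31.0 zmed 0.0432
rail n 72 ctr 0.7945 -0.3721 LxW mm 64.9 22.4 long-axis deg 43.7 zmed 0.0759
rail n 728 ctr 0.5253 -0.0384 LxW mm 209.6 18.2 long-axis deg -81.4 zmed 0.0742
tubtop n 718 ctr 0.5453 -0.0355 LxW mm 208.6 19.7 long-axis deg -81.6 zmed 0.0455
tubtop n 2444 ctr 0.4792 -0.0452 LxW mm 209.7 76.5 long-axis deg -81.6 zmed 0.0459
```

```bash
cat > tub.py <<'E'
from h import *
c=env.read_camera('top');C,H,S,V=masks(c);Z=C[...,2]
m=(Z>.066)&(Z<.084)&(H>35)&(H<95)&(S>50)&(C[...,0]>.45)&(C[...,0]<.72)&(C[...,1]>-.2)&(C[...,1]<.15)
# widest blob; fall back on pca
P=C[m];x,y,a=rect(P,'rail')
yaw=a+90 if a<0 else a-90
r=np.radians(yaw);Rm=np.array([[np.cos(r),-np.sin(r)],[np.sin(r),np.cos(r)]])
ctr=np.array([x,y-.0012])-Rm@[.02,0]
print('tub ctr',np.round(ctr,4),'yaw',round(yaw,2),'back-to-kerb mm',round((0.7078-ctr[0])*1000-50,1),'dy bay',round(ctr[1]+.0275,4))
for n,v in (('left',.085),('right',-.085)): 
    p=ctr+Rm@[-.05,v]; print(n,'pad',np.round(p,4),'contact tcp x',round(p[0]-.011,4))
s=st()
E
python3 -m creep '{"hand":[0,0,0,0,0],"delta_pos":[[0,0.042,0],[0,0.042,0.004],[0,0.042,0],[0,0.042,0],[0,0.042,0]],"turn":[0,0,0,0,0]}'
python3 -m creep '{"hand":[0,0,0,0,0],"delta_pos":[[-0.02,0,0],[-0.015,0,0],[-0.01,0,0],[-0.01,0,0],[-0.01,0,0]],"turn":[0,0,0,0,0]}'
python3 -m creep '{"hand":[0,0,0,0,0],"delta_pos":[[-0.01,0,0],[-0.01,0,0],[-0.01,0,0],[-0.01,0,0],[0,0,0]],"turn":[0,0,0,0,0]}'
python3 tub.py
```

```text
clock: 21.35
tcp_pos: [0.4021, 0.0357, 0.0265]
orientation: [0.001, -0.001, 1.0, -0.0]
wrist_force: [0.7, -0.1, 0.1]
finger_gap: -0.0001
clock: 21.77
tcp_pos: [0.4509, 0.0351, 0.0253]
orientation: [-0.002, -0.001, 1.0, 0.001]
wrist_force: [-5.4, 2.1, 2.0]
finger_gap: -0.0005
clock: 22.18
tcp_pos: [0.4853, 0.0343, 0.0256]
orientation: [-0.0, -0.001, 1.0, 0.0]
wrist_force: [-1.9, 0.3, -0.4]
finger_gap: -0.0002
rail n 662 ctr 0.552 -0.057 LxW mm 208.2 17.2 long-axis deg 80.5 zmed 0.0742
tub ctr [ 0.5323 -0.0549] yaw -9.52 back-to-kerb mm 125.5 dy bay -0.0274
left pad [0.497  0.0372] contact tcp x 0.486
right pad [ 0.4689 -0.1305] contact tcp x 0.4579
t 22.23 tcp [0.4853 0.0341 0.0257] gap 0.0001 F [0.1 0.1 0.2]
Rtool [[-1.0, -0.002, 0.0], [-0.002, 1.0, 0.0], [-0.0, 0.0, -1.0]]
```

```bash
python3 -m creep '{"hand":[0,0,0,0,0],"delta_pos":[[0.041,0,0],[0.041,0,0],[0,-0.035,0],[0,-0.041,0],[0,-0.041,0]],"turn":[0,0,0,0,0]}'
python3 -m creep '{"hand":[0,0,0,0,0],"delta_pos":[[0,-0.041,0],[0,-0.041,0],[0,-0.006,0],[-0.03,0,0],[-0.015,0,0]],"turn":[0,0,0,0,0]}'
python3 -m creep '{"hand":[0,0,0,0,0],"delta_pos":[[-0.014,0,0],[-0.014,0,0],[-0.014,0,0],[-0.014,0,0],[-0.012,0,0]],"turn":[0,0,0,0,0]}'
python3 tub.py
```

```text
clock: 22.65
tcp_pos: [0.4192, -0.0604, 0.0264]
orientation: [0.001, -0.002, 1.0, -0.001]
wrist_force: [0.6, 0.3, 0.2]
finger_gap: 0.0001
clock: 23.07
tcp_pos: [0.4571, -0.1315, 0.0265]
orientation: [0.001, 0.001, 1.0, -0.001]
wrist_force: [0.1, -1.1, -0.5]
finger_gap: -0.0
clock: 23.48
tcp_pos: [0.5087, -0.13, 0.0256]
orientation: [-0.001, -0.001, 1.0, -0.001]
wrist_force: [-5.6, -3.0, 0.8]
finger_gap: 0.0002
rail n 617 ctr 0.5772 -0.0339 LxW mm 195.8 17.9 long-axis deg -82.1 zmed 0.0743
tub ctr [ 0.5573 -0.0378] yaw 7.93 back-to-kerb mm 100.5 dy bay -0.0103
left pad [0.4961 0.0395] contact tcp x 0.4851
right pad [ 0.5195 -0.1289] contact tcp x 0.5085
t 23.53 tcp [ 0.5114 -0.1302  0.0259] gap -0.0001 F [ 0.8 -0.6 -0.5]
Rtool [[-1.0, -0.002, 0.001], [-0.002, 1.0, -0.001], [-0.001, -0.001, -1.0]]
```

```bash
python3 -m creep '{"hand":[0,0,0,0,0],"delta_pos":[[0.041,0,0],[0.041,0,0],[0,0.037,0],[0,0.042,0],[0,0.042,0]],"turn":[0,0,0,0,0]}'
python3 -m creep '{"hand":[0,0,0,0,0],"delta_pos":[[0,0.042,0],[0,0.042,0],[0,0.006,0],[-0.03,0,0],[-0.014,0,0]],"turn":[0,0,0,0,0]}'
python3 -m creep '{"hand":[0,0,0,0,0],"delta_pos":[[-0.014,0,0],[-0.015,0,0],[-0.015,0,0],[-0.015,0,0],[-0.014,0,0]],"turn":[0,0,0,0,0]}'
python3 tub.py
```

```text
clock: 23.95
tcp_pos: [0.444, -0.0327, 0.0264]
orientation: [0.001, 0.001, 1.0, 0.0]
wrist_force: [1.4, -0.0, 0.7]
finger_gap: -0.0001
clock: 24.37
tcp_pos: [0.4811, 0.0401, 0.0266]
orientation: [0.002, -0.002, 1.0, -0.0]
wrist_force: [1.1, -0.6, -0.2]
finger_gap: 0.0003
clock: 24.78
tcp_pos: [0.5356, 0.0401, 0.0253]
orientation: [-0.002, -0.001, 1.0, 0.001]
wrist_force: [-3.0, 2.4, 0.8]
finger_gap: 0.0003
rail n 489 ctr 0.599 -0.0811 LxW mm 156.8 17.4 long-axis deg 81.5 zmed 0.0741
tub ctr [ 0.5792 -0.0793] yaw -8.54 back-to-kerb mm 78.6 dy bay -0.0518
left pad [0.5424 0.0122] contact tcp x 0.5314
right pad [ 0.5171 -0.1559] contact tcp x 0.5061
t 24.83 tcp [0.5389 0.0395 0.0258] gap -0.0 F [ 0.1  1.5 -1. ]
Rtool [[-1.0, -0.002, 0.001], [-0.002, 1.0, 0.001], [-0.001, 0.001, -1.0]]
```

```bash
python3 -m creep '{"hand":[0,0,0,0,0],"delta_pos":[[0.043,0,0],[0.043,0,0],[0,-0.037,0],[0,-0.042,0],[0,-0.042,0]],"turn":[0,0,0,0,0]}'
python3 tub.py
python3 -m creep '{"hand":[0,0,0,0,0],"delta_pos":[[0,-0.042,0],[0,-0.042,0],[0,-0.006,0],[-0.03,0,0],[-0.014,0,0]],"turn":[0,0,0,0,0]}'
python3 -m creep '{"hand":[0,0,0,0,0],"delta_pos":[[-0.014,0,0],[-0.015,0,0],[-0.015,0,0],[-0.015,0,0],[-0.013,0,0]],"turn":[0,0,0,0,0]}'
python3 -m creep '{"hand":[0,0,0,0,0],"delta_pos":[[0.04,0,0],[0.04,0,0],[0,0.037,0],[0,0.042,0],[0,0.042,0]],"turn":[0,0,0,0,0]}'
python3 tub.py
python3 - <<'E'
from h import *
c=env.read_camera('side');save(c,'side6.png');np.savez('/tmp/a.npz',**c)
E
python3 look.py /tmp/a.npz | grep -E "rail|tin"
```

```text
clock: 25.25
tcp_pos: [0.4683, -0.0583, 0.0263]
orientation: [0.001, -0.002, 1.0, -0.0]
wrist_force: [0.9, 0.6, -0.9]
finger_gap: -0.0001
rail n 662 ctr 0.6045 -0.0563 LxW mm 208.8 17.4 long-axis deg 80.2 zmed 0.0742
tub ctr [ 0.5848 -0.0541] yaw -9.79 back-to-kerb mm 73.0 dy bay -0.0266
left pad [0.55   0.0382] contact tcp x 0.539
right pad [ 0.521  -0.1294] contact tcp x 0.51
t 25.3 tcp [ 0.47   -0.0643  0.0267] gap -0.0002 F [ 1.9 -4.5 -0.3]
Rtool [[-1.0, 0.001, 0.004], [0.001, 1.0, -0.005], [-0.004, -0.005, -1.0]]
clock: 25.72
tcp_pos: [0.5058, -0.131, 0.0264]
orientation: [0.002, 0.0, 1.0, -0.0]
wrist_force: [0.5, -0.4, 1.0]
finger_gap: 0.0001
clock: 26.13
tcp_pos: [0.5605, -0.1296, 0.0255]
orientation: [-0.001, -0.001, 1.0, -0.001]
wrist_force: [-3.7, -1.9, 0.1]
finger_gap: -0.0003
clock: 26.55
tcp_pos: [0.497, -0.0324, 0.0261]
orientation: [0.001, 0.0, 1.0, 0.0]
wrist_force: [0.5, -0.3, 0.4]
finger_gap: -0.0002
rail n 672 ctr 0.6316 -0.0378 LxW mm 207.9 18.5 long-axis deg -81.3 zmed 0.0742
tub ctr [ 0.6118 -0.042 ] yaw 8.66 back-to-kerb mm 46.0 dy bay -0.0145
left pad [0.5496 0.0345] contact tcp x 0.5386
right pad [ 0.5752 -0.1336] contact tcp x 0.5642
t 26.6 tcp [ 0.496  -0.0265  0.026 ] gap -0.0003 F [-1.4  4.1 -0.1]
Rtool [[-1.0, -0.005, -0.0], [-0.005, 1.0, 0.004], [0.0, 0.004, -1.0]]
rail n 733 ctr 0.6318 -0.04 LxW mm 210.8 20.7 long-axis deg -81.4 zmed 0.0737
rail n 51 ctr 0.4876 -0.0542 LxW mm 40.4 12.3 long-axis deg -84.4 zmed 0.0776
rail n 333 ctr 0.7936 -0.3993 LxW mm 68.1 33.0 long-axis deg -61.3 zmed 0.0756
tin n 1173 ctr 0.82 0.3355 LxW mm 70.3 56.1 long-axis deg -11.5 zmed 0.1181
tin n 328 ctr 0.6705 0.2395 LxW mm 67.3 58.6 long-axis deg 67.5 zmed 0.0633
tin n 300 ctr 0.4628 0.3219 LxW mm 89.1 23.8 long-axis deg -2.3 zmed 0.0645
```

View pics/side6.png

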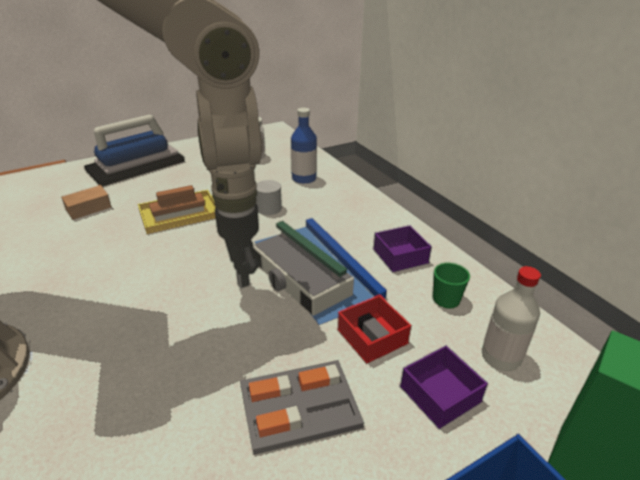

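The tub has advanced to 46 mm from the kerb at 8.7° yaw (side image 300,270), and the tin is untouched. Left corner next.

```bash
python3 -m creep '{"hand":[0,0,0,0,0],"delta_pos":[[0,0.042,0],[0,0.042,0],[0,0,0],[-0.03,0,0],[-0.014,0,0]],"turn":[0,0,0,0,0]}'
python3 -m creep '{"hand":[0,0,0,0,0],"delta_pos":[[-0.013,0,0],[-0.013,0,0],[-0.013,0,0],[-0.013,0,0],[-0.012,0,0]],"turn":[0,0,0,0,0]}'
python3 -m creep '{"hand":[0,0,0,0,0],"delta_pos":[[0.04,0,0],[0.04,0,0],[0,-0.037,0],[0,-0.042,0],[0,-0.042,0]],"turn":[0,0,0,0,0]}'
python3 tub.py
```

```text
clock: 27.07
tcp_pos: [0.5344, 0.0349, 0.0264]
orientation: [0.001, -0.002, 1.0, -0.0]
wrist_force: [0.8, -0.4, 0.1]
finger_gap: -0.0003
clock: 27.48
tcp_pos: [0.5816, 0.035, 0.0251]
orientation: [-0.002, -0.001, 1.0, 0.001]
wrist_force: [-3.9, 2.3, 1.2]
finger_gap: 0.0004
clock: 27.9
tcp_pos: [0.5194, -0.0631, 0.0261]
orientation: [0.0, -0.002, 1.0, -0.0]
wrist_force: [0.5, 0.0, 0.5]
finger_gap: -0.0001
rail n 660 ctr 0.655 -0.0534 LxW mm 209.1 18.4 long-axis deg 82.8 zmed 0.0742
tub ctr [ 0.6352 -0.0521] yaw -7.22 back-to-kerb mm 22.6 dy bay -0.0246
left pad [0.5962 0.0386] contact tcp x 0.5852
right pad [ 0.5749 -0.1301] contact tcp x 0.5639
t 27.95 tcp [ 0.5209 -0.0694  0.0265] gap 0.0002 F [ 1.5 -4.3  1.3]
Rtool [[-1.0, 0.002, 0.003], [0.002, 1.0, -0.005], [-0.003, -0.005, -1.0]]
```

```bash
python3 -m creep '{"hand":[0,0,0,0,0],"delta_pos":[[0,-0.042,0],[0,-0.042,0],[0,0,0],[-0.03,0,0],[-0.014,0,0]],"turn":[0,0,0,0,0]}'
python3 -m creep '{"hand":[0,0,0,0,0],"delta_pos":[[-0.01,0,0],[-0.011,0,0],[-0.011,0,0],[-0.01,0,0],[-0.009,0,0]],"turn":[0,0,0,0,0]}'
python3 -m creep '{"hand":[0,0,0,0,0],"delta_pos":[[0.04,0,0],[0.04,0,0],[0,0.037,0],[0,0.042,0],[0,0.042,0]],"turn":[0,0,0,0,0]}'
python3 tub.py
```

```text
clock: 28.37
tcp_pos: [0.5567, -0.131, 0.0262]
orientation: [0.001, 0.0, 1.0, -0.0]
wrist_force: [0.2, -0.1, 0.3]
finger_gap: -0.0004
clock: 28.78
tcp_pos: [0.5941, -0.1295, 0.0252]
orientation: [-0.002, -0.001, 1.0, -0.001]
wrist_force: [-5.2, -2.7, 1.1]
finger_gap: -0.0
clock: 29.2
tcp_pos: [0.531, -0.0322, 0.0259]
orientation: [0.0, 0.0, 1.0, 0.0]
wrist_force: [0.7, 0.1, -0.4]
finger_gap: 0.0001
rail n 668 ctr 0.6708 -0.0421 LxW mm 208.1 18.9 long-axis deg -86.5 zmed 0.0739
tub ctr [ 0.6509 -0.0445] yaw 3.47 back-to-kerb mm 6.9 dy bay -0.017
left pad [0.5958 0.0373] contact tcp x 0.5848
right pad [ 0.6061 -0.1324] contact tcp x 0.5951
t 29.25 tcp [ 0.5301 -0.0261  0.0258] gap -0.0001 F [-1.4  4.2  0.8]
Rtool [[-1.0, -0.006, -0.001], [-0.006, 1.0, 0.004], [0.001, 0.004, -1.0]]
```

```bash
python3 -m creep '{"hand":[0,0,0,0,0],"delta_pos":[[0,0.042,0],[0,0.043,0],[0,0,0],[-0.03,0,0],[-0.025,0,0]],"turn":[0,0,0,0,0]}'
python3 -m creep '{"hand":[0,0,0,0,0],"delta_pos":[[-0.01,0,0],[-0.007,0,0],[-0.006,0,0],[-0.006,0,0],[0,0,0]],"turn":[0,0,0,0,0]}'
python3 -m creep '{"hand":[0,0,0,0,0],"delta_pos":[[0.04,0,0],[0.04,0,0],[0,-0.037,0],[0,-0.042,0],[0,-0.042,0]],"turn":[0,0,0,0,0]}'
python3 tub.py
```

```text
clock: 29.67
tcp_pos: [0.5752, 0.0366, 0.0258]
orientation: [-0.0, -0.002, 1.0, -0.0]
wrist_force: [0.9, -0.1, 1.2]
finger_gap: 0.0
clock: 30.08
tcp_pos: [0.5967, 0.0357, 0.0249]
orientation: [-0.002, -0.001, 1.0, 0.001]
wrist_force: [-3.4, 0.8, 0.1]
finger_gap: 0.0005
clock: 30.5
tcp_pos: [0.5339, -0.0621, 0.026]
orientation: [0.0, -0.002, 1.0, -0.0]
wrist_force: [1.2, 0.3, 1.2]
finger_gap: -0.0001
rail n 659 ctr 0.6763 -0.0454 LxW mm 206.1 18.3 long-axis deg 89.6 zmed 0.0741
tub ctr [ 0.6563 -0.0464] yaw -0.39 back-to-kerb mm 1.5 dy bay -0.0189
left pad [0.6069 0.0389] contact tcp x 0.5959
right pad [ 0.6057 -0.1311] contact tcp x 0.5947
t 30.55 tcp [ 0.5354 -0.0684  0.0264] gap 0.0 F [ 1.6 -4.1 -0.4]
Rtool [[-1.0, 0.002, 0.002], [0.002, 1.0, -0.005], [-0.002, -0.005, -1.0]]
```

The tub stands square (-0.4°), about 1.5 mm from the kerb. Now the sticks: I rise, turn, and go above the far one.

```bash
python3 -m creep '{"hand":[0,0,0,0,0],"delta_pos":[[0.02,0,-0.03],[0.02,0,-0.04],[0,0,-0.04],[0,0,-0.04],[0,0,-0.04]],"turn":[0,0,0,0,0]}'
python3 -m creep '{"hand":[45,45,45,45,45],"delta_pos":[[0,0,0],[0,0,0],[0,0,0],[0,0,0],[0,0,0]],"turn":[1,1,0.66,0,0]}' 40
python3 plan.py 0.5138 -0.2915 0.12 166.7
python3 - <<'E'
from h import *
c=env.read_camera('top');np.savez('/tmp/b.npz',**c)
c=env.read_camera('side');np.savez('/tmp/a.npz',**c)
E
python3 look.py /tmp/b.npz | grep -E "sticks|rail|tray";python3 look.py /tmp/a.npz | grep -E "sticks|rail|tray"
```

```text
clock: 30.97
tcp_pos: [0.502, -0.0618, 0.1794]
orientation: [0.0, -0.001, 1.0, -0.0]
wrist_force: [0.9, 0.2, 0.0]
finger_gap: -0.0
clock: 31.38
tcp_pos: [0.5027, -0.0617, 0.1779]
orientation: [0.0, 0.114, 0.993, -0.0]
wrist_force: [0.2, -0.1, 0.2]
finger_gap: 0.045
t 31.38 tcp [ 0.5027 -0.0617  0.1779] gap 0.045 F [ 0.2 -0.1  0.2]
Rtool [[-0.974, 0.227, 0.0], [0.227, 0.974, -0.0], [-0.0, -0.0, -1.0]]
cur yaw 166.91 turn units 0.04 j6 -0.05
translate first (tool,units): [-0.0786 -0.2767  0.0724] len 0.297
after turn (units): [-0.0796 -0.2764  0.0723]
sticks-orange n 182 ctr 0.5056 -0.2894 LxW mm 43.2 22.4 long-axis deg -12.4 zmed 0.0272
sticks-orange n 187 ctr 0.431 -0.2725 LxW mm 43.0 23.5 long-axis deg -14.2 zmed 0.0268
sticks-orange n 197 ctr 0.4183 -0.3295 LxW mm 42.8 24.7 long-axis deg -12.3 zmed 0.0265
rail n 66 ctr 0.794 -0.3715 LxW mm 64.8 22.8 long-axis deg 43.8 zmed 0.0766
rail n 704 ctr 0.6761 -0.0439 LxW mm 208.3 19.1 long-axis deg 89.8 zmed 0.0739
tray n 2042 ctr 0.4694 -0.3114 LxW mm 159.9 122.7 long-axis deg -12.6 zmed 0.0132
sticks-orange n 443 ctr 0.505 -0.2907 LxW mm 43.7 25.8 long-axis deg -11.9 zmed 0.0273
sticks-orange n 446 ctr 0.4307 -0.2733 LxW mm 42.4 26.4 long-axis deg -15.5 zmed 0.0276
sticks-orange n 535 ctr 0.4179 -0.3308 LxW mm 43.0 25.4 long-axis deg -13.0 zmed 0.0275
rail n 689 ctr 0.6761 -0.0467 LxW mm 213.0 20.3 long-axis deg 89.8 zmed 0.0739
rail n 337 ctr 0.7941 -0.3991 LxW mm 68.4 34.5 long-axis deg -61.1 zmed 0.0756
tray n 4843 ctr 0.4693 -0.3124 LxW mm 161.1 123.3 long-axis deg -13.3 zmed 0.0139
```

```bash
python3 -m creep '{"hand":[45,45,45,45,45],"delta_pos":[[-0.01,-0.0346,0],[-0.01,-0.0346,0],[-0.01,-0.0346,0],[-0.01,-0.0346,0.02],[-0.01,-0.0346,0.02]],"turn":[0,0,0,0,0]}'
python3 -m creep '{"hand":[45,45,45,45,45],"delta_pos":[[-0.01,-0.0346,0.02],[-0.01,-0.0346,0.012],[-0.0096,-0.0342,0],[0,0,0],[0,0,0]],"turn":[0,0,0,0,0]}'
python3 plan.py 0.5138 -0.2915 0.0285 166.7
```

```text
clock: 31.9
tcp_pos: [0.5112, -0.2072, 0.1464]
orientation: [0.001, 0.114, 0.993, -0.001]
wrist_force: [-0.1, 1.6, 0.1]
finger_gap: 0.0447
clock: 32.32
tcp_pos: [0.5142, -0.2927, 0.1195]
orientation: [-0.0, 0.116, 0.993, 0.0]
wrist_force: [-0.6, -0.5, 0.5]
finger_gap: 0.0449
t 32.32 tcp [ 0.5142 -0.2927  0.1195] gap 0.0449 F [-0.6 -0.5  0.5]
Rtool [[-0.973, 0.23, -0.001], [0.23, 0.973, 0.001], [0.001, 0.0, -1.0]]
cur yaw 166.72 turn units 0.0 j6 -0.42
translate first (tool,units): [0.0008 0.0013 0.1138] len 0.114
after turn (units): [0.0009 0.0014 0.1138]
```

```bash
python3 -m creep '{"hand":[45,45,45,45,45],"delta_pos":[[0.001,0.0013,0.04],[0,0,0.035],[0,0,0.02],[0,0,0.01],[0,0,0.0075]],"turn":[0,0,0,0,0]}'
python3 -m creep '{"hand":[45,45,45,10,10],"delta_pos":[[0,0,0],[0,0,0],[0,0,0],[0,0,0],[0,0,0]],"turn":[0,0,0,0,0]}' 40
python3 -m creep '{"hand":[10,10,10,10,10],"delta_pos":[[0,0,0],[0,0,0],[0,0,0],[0,0,-0.01],[0,0,-0.02]],"turn":[0,0,0,0,0]}'
python3 -m creep '{"hand":[10,10,10,10,10],"delta_pos":[[0,0,-0.04],[0,0,-0.04],[0,0,-0.04],[0,0,-0.02],[0,0,0]],"turn":[0,0,0,0,0]}'
python3 plan.py 0.6761 0.0177 0.17 90
python3 - <<'E'
from h import *
c=env.read_camera('side');save(c,'side7.png')
E
```

```text
clock: 32.73
tcp_pos: [0.5136, -0.2886, 0.0294]
orientation: [-0.001, 0.114, 0.993, 0.001]
wrist_force: [0.6, -0.9, 0.4]
finger_gap: 0.0449
clock: 33.15
tcp_pos: [0.5149, -0.2907, 0.0316]
orientation: [0.001, 0.115, 0.993, -0.001]
wrist_force: [-4.2, 1.7, 9.3]
finger_gap: 0.0227
clock: 33.57
tcp_pos: [0.5126, -0.2891, 0.053]
orientation: [-0.002, 0.115, 0.993, 0.001]
wrist_force: [0.1, -0.3, -0.0]
finger_gap: 0.0226
clock: 33.98
tcp_pos: [0.5162, -0.2917, 0.1716]
orientation: [0.004, 0.115, 0.993, -0.002]
wrist_force: [0.4, -0.8, -0.7]
finger_gap: 0.0223
t 33.98 tcp [ 0.5162 -0.2917  0.1716] gap 0.0223 F [ 0.4 -0.8 -0.7]
Rtool [[-0.974, 0.228, 0.007], [0.228, 0.974, -0.005], [-0.008, -0.003, -1.0]]
cur yaw 166.83 turn units 15.37 j6 -0.42
translate first (tool,units): [-0.1065  0.4222  0.0014] len 0.435
after turn (units): [0.3868 0.1999 0.0021]
```

View pics/side7.png

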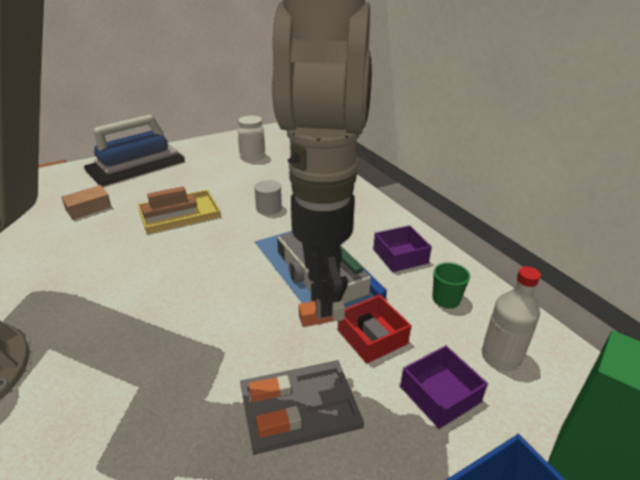

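The stick is held level at (322,312). The brush appears shifted within the dish (165,200), so I'll check that as I go.

```bash
python3 -m creep '{"hand":[10,10,10,10,10],"delta_pos":[[0,0,0],[0,0,0],[0,0,0],[0,0,0],[0,0,0]],"turn":[1,1,1,1,1]}'
python3 -m creep '{"hand":[10,10,10,10,10],"delta_pos":[[0,0,0],[0,0,0],[0,0,0],[0,0,0],[0,0,0]],"turn":[1,1,1,1,1]}'
python3 -m creep '{"hand":[10,10,10,10,10],"delta_pos":[[0,0,0],[0,0,0],[0,0,0],[0,0,0],[0,0,0]],"turn":[1,1,1,1,1]}'
python3 -m creep '{"hand":[10,10,10,10,10],"delta_pos":[[0,0,0],[0.035,0.018,0],[0.035,0.018,0],[0.035,0.018,0],[0.035,0.018,0]],"turn":[0.35,0,0,0,0]}'
python3 -m creep '{"hand":[10,10,10,10,10],"delta_pos":[[0.035,0.018,0],[0.035,0.018,0],[0.035,0.018,0],[0.035,0.018,0],[0.035,0.018,0]],"turn":[0,0,0,0,0]}'
python3 -m creep '{"hand":[10,10,10,10,10],"delta_pos":[[0.035,0.018,0],[0.035,0.018,0],[0,0,0],[0,0,0],[0,0,0]],"turn":[0,0,0,0,0]}'
python3 plan.py 0.6761 0.0177 0.104 90
cat > held.py <<'E'
from h import *
import sys
for n in ('side','top'):
    c=env.read_camera(n);save(c,'%s_%s.png'%(n,sys.argv[1]))
    C,H,S,V=masks(c);Z=C[...,2];X=C[...,0];Y=C[...,1]
    blobs((H>4)&(H<20)&(S>110)&(X>.55)&(X<.75)&(Y>-.2)&(Y<.15)&(Z>.06)&(Z<.25),C,n+' orange held/placed',15)
    blobs((S<60)&(V>90)&(X>.64)&(X<.71)&(Y>-.2)&(Y<.15)&(Z>.09)&(Z<.2),C,n+' cap?',15)
    blobs((Z>.03)&(Z<.075)&(X>.35)&(X<.6)&(Y>.2)&(Y<.41),C,n+' brush',60)
E
python3 held.py 8
```

```text
clock: 34.45
tcp_pos: [0.5131, -0.2894, 0.1643]
orientation: [-0.002, 0.329, 0.944, 0.001]
wrist_force: [0.1, -0.4, -0.6]
finger_gap: 0.0225
clock: 34.87
tcp_pos: [0.5131, -0.2894, 0.1643]
orientation: [-0.002, 0.526, 0.851, 0.0]
wrist_force: [-0.2, -0.9, 0.2]
finger_gap: 0.0226
clock: 35.28
tcp_pos: [0.5131, -0.2894, 0.1643]
orientation: [-0.002, 0.697, 0.717, -0.0]
wrist_force: [0.1, -0.3, -0.6]
finger_gap: 0.0223
clock: 35.7
tcp_pos: [0.5708, -0.1767, 0.1643]
orientation: [-0.002, 0.707, 0.707, -0.001]
wrist_force: [0.6, -0.8, -0.5]
finger_gap: 0.0225
clock: 36.12
tcp_pos: [0.6427, -0.0363, 0.1642]
orientation: [-0.001, 0.707, 0.708, -0.001]
wrist_force: [0.7, -0.6, -0.5]
finger_gap: 0.0223
clock: 36.53
tcp_pos: [0.671, 0.0181, 0.1645]
orientation: [-0.001, 0.706, 0.708, -0.001]
wrist_force: [-0.2, -0.5, -0.3]
finger_gap: 0.0227
t 36.53 tcp [0.671  0.0181 0.1645] gap 0.0227 F [-0.2 -0.5 -0.3]
Rtool [[-0.002, 1.0, -0.003], [1.0, 0.002, -0.0], [-0.0, -0.003, -1.0]]
cur yaw 90.11 turn units 0.02 j6 1.48
translate first (tool,units): [-0.0005  0.0066  0.0756] len 0.076
after turn (units): [-0.0005  0.0064  0.0756]
side orange held/placed n 62 ctr 0.6772 0.0193 LxW mm 39.9 19.2 long-axis deg 58.5 zmed 0.1602
side orange held/placed n 24 ctr 0.6582 0.0211 LxW mm 27.4 13.7 long-axis deg 62.6 zmed 0.146
side cap? n 18 ctr 0.6523 0.033 LxW mm 25.1 14.1 long-axis deg -90.0 zmed 0.1445
side cap? n 197 ctr 0.676 -0.0022 LxW mm 43.0 22.6 long-axis deg 11.1 zmed 0.1531
side brush n 917 ctr 0.4422 0.3252 LxW mm 129.2 49.4 long-axis deg -3.4 zmed 0.0444
top brush n 1088 ctr 0.4413 0.3274 LxW mm 128.8 46.0 long-axis deg -2.9 zmed 0.0386
```

View pics/side_8.png

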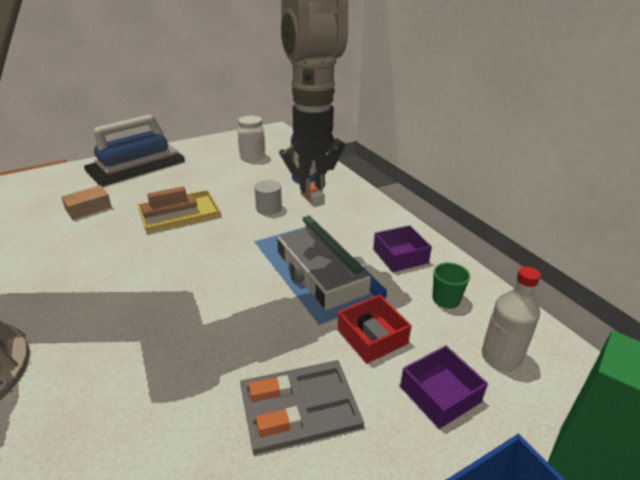

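```bash
python3 -m creep '{"hand":[10,10,10,10,10],"delta_pos":[[0,0.0065,0.02],[0,0,0.025],[0,0,0.02],[0,0,0.01],[0,0,0]],"turn":[0,0,0,0,0]}'
python3 -m creep '{"hand":[10,10,10,10,10],"delta_pos":[[0,0,0],[0,0,0.001],[0,0,0.001],[0,0,0],[0,0,0]],"turn":[0,0,0,0,0]}'
python3 plan.py 0.6761 0.0177 0.1025 90
```

```text
clock: 37.05
tcp_pos: [0.6755, 0.0169, 0.104]
orientation: [-0.002, 0.707, 0.707, -0.001]
wrist_force: [-1.1, -0.5, -0.6]
finger_gap: 0.0228
clock: 37.47
tcp_pos: [0.6777, 0.0181, 0.1055]
orientation: [0.0, 0.707, 0.708, 0.0]
wrist_force: [0.8, 0.2, -0.5]
finger_gap: 0.0229
t 37.47 tcp [0.6777 0.0181 0.1055] gap 0.0229 F [ 0.8  0.2 -0.5]
Rtool [[-0.001, 1.0, 0.001], [1.0, 0.001, -0.0], [-0.0, 0.001, -1.0]]
cur yaw 90.08 turn units 0.02 j6 1.48
translate first (tool,units): [-0.0004 -0.002   0.0037] len 0.004
after turn (units): [-0.0005 -0.002   0.0037]
```

```bash
python3 -m creep '{"hand":[10,10,10,10,10],"delta_pos":[[0,-0.0015,0.0025],[0,0,0.0015],[0,0,0],[0,0,0],[0,0,0]],"turn":[0,0,0,0,0]}'
python3 -m creep '{"hand":[10,10,10,10,10],"delta_pos":[[0,0,0.0012],[0,0,0],[0,0,0],[0,0,0],[0,0,0]],"turn":[0,0,0,0,0]}'
python3 -m creep '{"hand":[10,10,10,10,10],"delta_pos":[[0,0,0.0012],[0,0,0],[0,0,0],[0,0,0],[0,0,0]],"turn":[0,0,0,0,0]}'
python3 held.py 9
```

```text
clock: 37.88
tcp_pos: [0.6764, 0.0182, 0.1027]
orientation: [0.001, 0.707, 0.708, 0.0]
wrist_force: [-1.1, 0.0, 5.6]
finger_gap: 0.0227
clock: 38.3
tcp_pos: [0.6763, 0.0181, 0.1026]
orientation: [0.001, 0.707, 0.708, 0.001]
wrist_force: [-2.9, 0.8, 8.9]
finger_gap: 0.0226
clock: 38.72
tcp_pos: [0.6764, 0.0182, 0.1026]
orientation: [0.001, 0.707, 0.708, 0.001]
wrist_force: [-4.9, 0.3, 13.1]
finger_gap: 0.0225
side orange held/placed n 65 ctr 0.6832 0.0199 LxW mm 35.9 18.4 long-axis deg 61.3 zmed 0.0982
side orange held/placed n 30 ctr 0.6585 0.0222 LxW mm 30.0 12.1 long-axis deg 88.5 zmed 0.0823
side cap? n 26 ctr 0.6811 0.0176 LxW mm 28.8 3.5 long-axis deg 48.4 zmed 0.1335
side cap? n 94 ctr 0.6827 -0.0044 LxW mm 40.6 19.3 long-axis deg 19.3 zmed 0.0972
side brush n 908 ctr 0.442 0.3245 LxW mm 128.9 49.1 long-axis deg -3.3 zmed 0.0449
top brush n 1085 ctr 0.4415 0.3274 LxW mm 129.2 45.5 long-axis deg -2.4 zmed 0.0387
```

```bash
python3 -c "
import cv2
a=cv2.imread('pics/side_9.png')[120:320,220:420];cv2.imwrite('pics/side_9z.png',cv2.resize(a,None,fx=3,fy=3,interpolation=2))"
```

```text
(no output)
```

View pics/side_9z.png

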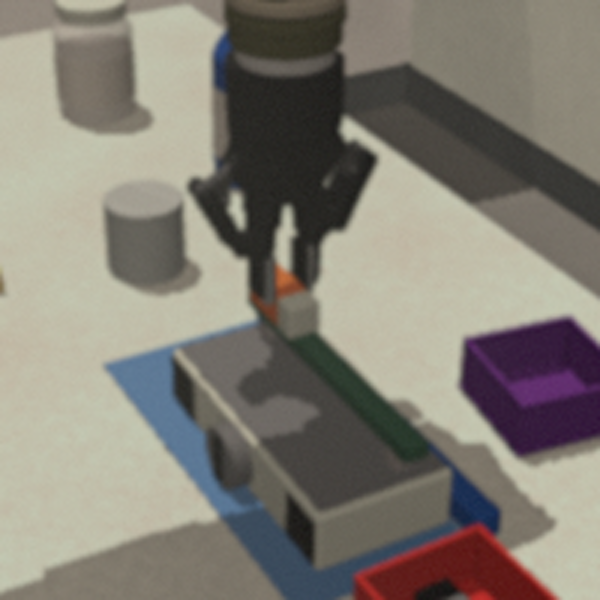

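Seated on the rail (contact at z 0.1026, as predicted). I ease off, release and rise.

```bash
python3 -m creep '{"hand":[10,10,40,40,40],"delta_pos":[[0,0,-0.0025],[0,0,0],[0,0,0],[0,0,0],[0,0,0]],"turn":[0,0,0,0,0]}'
python3 -m creep '{"hand":[40,40,40,40,40],"delta_pos":[[0,0,-0.01],[0,0,-0.03],[0,0,-0.03],[0,0,-0.02],[0,0,0]],"turn":[0,0,0,0,0]}'
python3 held.py 10
python3 tub.py
python3 plan.py 0.439 -0.2740 0.17 166.7
```

```text
clock: 39.23
tcp_pos: [0.6758, 0.0181, 0.1009]
orientation: [-0.0, 0.707, 0.708, -0.0]
wrist_force: [-0.5, -0.4, 0.1]
finger_gap: 0.04
clock: 39.65
tcp_pos: [0.6783, 0.0179, 0.1784]
orientation: [0.003, 0.707, 0.708, 0.002]
wrist_force: [1.1, 0.7, 0.7]
finger_gap: 0.0399
side orange held/placed n 172 ctr 0.6753 0.0264 LxW mm 40.4 25.2 long-axis deg -89.9 zmed 0.0969
side cap? n 17 ctr 0.6484 0.0139 LxW mm 19.8 9.2 long-axis deg -59.3 zmed 0.1721
side cap? n 93 ctr 0.675 -0.0056 LxW mm 25.3 16.6 long-axis deg 3.9 zmed 0.0968
side brush n 913 ctr 0.4425 0.3242 LxW mm 129.6 46.2 long-axis deg -2.2 zmed 0.0447
top brush n 1078 ctr 0.4415 0.3274 LxW mm 128.9 45.8 long-axis deg -3.0 zmed 0.0387
rail n 375 ctr 0.6759 -0.0815 LxW mm 133.8 17.3 long-axis deg 89.4 zmed 0.074
tub ctr [ 0.6559 -0.0825] yaw -0.6 back-to-kerb mm 1.9 dy bay -0.055
left pad [0.6067 0.003 ] contact tcp x 0.5957
right pad [ 0.605 -0.167] contact tcp x 0.594
t 39.8 tcp [0.6758 0.0181 0.173 ] gap 0.0401 F [-0.3 -0.3 -0.9]
Rtool [[-0.001, 1.0, -0.001], [1.0, 0.001, -0.0], [-0.0, -0.001, -1.0]]
t 39.8 tcp [0.6758 0.0181 0.173 ] gap 0.0401 F [-0.3 -0.3 -0.9]
Rtool [[-0.001, 1.0, -0.001], [1.0, 0.001, -0.0], [-0.0, -0.001, -1.0]]
cur yaw 90.08 turn units -15.32 j6 1.48
translate first (tool,units): [-0.3647 -0.2966  0.0039] len 0.47
after turn (units): [ 0.2041 -0.4234  0.0037]
```

```bash
python3 -m creep '{"hand":[45,45,45,45,45],"delta_pos":[[-0.03,-0.0247,0],[-0.03,-0.0247,0],[-0.03,-0.0247,0],[-0.03,-0.0247,0],[-0.03,-0.0247,0]],"turn":[0,0,0,0,0]}'
python3 -m creep '{"hand":[45,45,45,45,45],"delta_pos":[[-0.03,-0.0247,0],[-0.03,-0.0247,0],[-0.03,-0.0247,0],[-0.03,-0.0247,0],[-0.03,-0.0247,0]],"turn":[0,0,0,0,0]}'
python3 -m creep '{"hand":[45,45,45,45,45],"delta_pos":[[-0.03,-0.0247,0],[-0.03,-0.0247,0],[0,0,0],[0,0,0],[0,0,0]],"turn":[0,0,-1,-1,-1]}'
python3 -m creep '{"hand":[45,45,45,45,45],"delta_pos":[[0,0,0],[0,0,0],[0,0,0],[0,0,0],[0,0,0]],"turn":[-1,-1,-1,-1,-1]}'
python3 -m creep '{"hand":[45,45,45,45,45],"delta_pos":[[0,0,0],[0,0,0],[0,0,0],[0,0,0],[0,0,0]],"turn":[-1,-1,-1,-1,-1]}'
python3 -m creep '{"hand":[45,45,45,45,45],"delta_pos":[[0,0,0],[0,0,0],[0,0,0],[0,0,0],[0,0,0]],"turn":[-1,-1,-0.35,0,0]}'
python3 plan.py 0.439 -0.2740 0.031 166.7
python3 look.py|grep -E "stick|tray"
```

```text
clock: 40.22
tcp_pos: [0.5753, -0.1025, 0.1716]
orientation: [-0.001, 0.706, 0.708, -0.001]
wrist_force: [-0.2, -1.2, -0.6]
finger_gap: 0.045
clock: 40.63
tcp_pos: [0.4768, -0.2225, 0.1719]
orientation: [-0.001, 0.707, 0.708, -0.0]
wrist_force: [-0.6, -0.1, -1.3]
finger_gap: 0.0448
clock: 41.05
tcp_pos: [0.4378, -0.2703, 0.1719]
orientation: [-0.002, 0.607, 0.794, 0.0]
wrist_force: [-0.4, -0.2, -1.0]
finger_gap: 0.0452
clock: 41.47
tcp_pos: [0.4384, -0.2695, 0.1719]
orientation: [-0.002, 0.42, 0.907, 0.0]
wrist_force: [-0.8, -0.9, -0.9]
finger_gap: 0.0453
clock: 41.88
tcp_pos: [0.4384, -0.2695, 0.1718]
orientation: [-0.001, 0.214, 0.977, 0.001]
wrist_force: [-0.2, 0.3, 0.8]
finger_gap: 0.0449
clock: 42.3
tcp_pos: [0.4387, -0.2697, 0.1723]
orientation: [-0.001, 0.115, 0.993, 0.001]
wrist_force: [0.4, -0.4, -0.2]
finger_gap: 0.0448
t 42.3 tcp [ 0.4387 -0.2697  0.1723] gap 0.0448 F [ 0.4 -0.4 -0.2]
Rtool [[-0.973, 0.229, -0.002], [0.229, 0.973, 0.001], [0.002, 0.001, -1.0]]
cur yaw 166.77 turn units 0.01 j6 -0.48
translate first (tool,units): [-0.002  -0.0053  0.1767] len 0.177
after turn (units): [-0.0016 -0.0051  0.1767]
sticks-orange n 74 ctr 0.424 -0.2493 LxW mm 64.7 17.6 long-axis deg 75.4 zmed 0.0266
tray n 1284 ctr 0.4695 -0.3112 LxW mm 159.5 122.9 long-axis deg -13.2 zmed 0.0132
```

```bash
python3 -m creep '{"hand":[45,45,45,45,45],"delta_pos":[[-0.0018,-0.0055,0.035],[0,0,0.04],[0,0,0.04],[0,0,0.03],[0,0,0.02]],"turn":[0,0,0,0,0]}'
python3 -m creep '{"hand":[45,45,45,10,10],"delta_pos":[[0,0,0.012],[0,0,0],[0,0,0],[0,0,0],[0,0,0]],"turn":[0,0,0,0,0]}' 40
python3 -m creep '{"hand":[10,10,10,10,10],"delta_pos":[[0,0,0],[0,0,0],[0,0,0],[0,0,-0.01],[0,0,-0.02]],"turn":[0,0,0,0,0]}'
python3 -m creep '{"hand":[10,10,10,10,10],"delta_pos":[[0,0,-0.04],[0,0,-0.04],[0,0,-0.04],[0,0,-0.02],[0,0,0]],"turn":[0,0,0,0,0]}'
python3 -m creep '{"hand":[10,10,10,10,10],"delta_pos":[[0,0,0],[0,0,0],[0,0,0],[0,0,0],[0,0,0]],"turn":[1,1,1,1,1]}'
python3 -m creep '{"hand":[10,10,10,10,10],"delta_pos":[[0,0,0],[0,0,0],[0,0,0],[0,0,0],[0,0,0]],"turn":[1,1,1,1,1]}'
python3 -m creep '{"hand":[10,10,10,10,10],"delta_pos":[[0,0,0],[0,0,0],[0,0,0],[0,0,0],[0,0,0]],"turn":[1,1,1,1,1]}'
python3 -m creep '{"hand":[10,10,10,10,10],"delta_pos":[[0,0,0],[0,0,0],[0,0,0],[0,0,0],[0,0,0]],"turn":[0.35,0,0,0,0]}'
python3 plan.py 0.6761 -0.0465 0.17 90
```

```text
clock: 42.77
tcp_pos: [0.4381, -0.2735, 0.0385]
orientation: [-0.002, 0.115, 0.993, 0.001]
wrist_force: [0.1, -0.4, 0.8]
finger_gap: 0.0449
clock: 43.18
tcp_pos: [0.4408, -0.2757, 0.0335]
orientation: [0.001, 0.115, 0.993, -0.001]
wrist_force: [-3.7, 2.0, 11.4]
finger_gap: 0.0224
clock: 43.6
tcp_pos: [0.4385, -0.2739, 0.0552]
orientation: [-0.001, 0.115, 0.993, 0.001]
wrist_force: [1.1, 0.1, -0.7]
finger_gap: 0.0225
clock: 44.02
tcp_pos: [0.4417, -0.2765, 0.173]
orientation: [0.003, 0.115, 0.993, -0.002]
wrist_force: [0.8, -1.4, -0.2]
finger_gap: 0.0226
clock: 44.43
tcp_pos: [0.4391, -0.2743, 0.1672]
orientation: [-0.001, 0.329, 0.944, 0.0]
wrist_force: [0.5, 0.6, -1.1]
finger_gap: 0.0225
clock: 44.85
tcp_pos: [0.4391, -0.2743, 0.1671]
orientation: [-0.001, 0.526, 0.851, 0.0]
wrist_force: [-0.3, 0.1, -0.4]
finger_gap: 0.0225
clock: 45.27
tcp_pos: [0.4391, -0.2743, 0.1671]
orientation: [-0.001, 0.697, 0.717, -0.0]
wrist_force: [-0.3, 0.4, -0.6]
finger_gap: 0.0222
clock: 45.68
tcp_pos: [0.4396, -0.2747, 0.1678]
orientation: [-0.0, 0.706, 0.708, -0.0]
wrist_force: [-0.1, 0.2, -0.3]
finger_gap: 0.0225
t 45.68 tcp [ 0.4396 -0.2747  0.1678] gap 0.0225 F [-0.1  0.2 -0.3]
Rtool [[-0.002, 1.0, -0.0], [1.0, 0.002, 0.0], [0.0, -0.0, -1.0]]
cur yaw 90.12 turn units 0.02 j6 0.86
translate first (tool,units): [ 0.2847  0.2962 -0.0029] len 0.411
after turn (units): [ 0.2853  0.2956 -0.0028]
```

```bash
python3 -m creep '{"hand":[10,10,10,10,10],"delta_pos":[[0.0259,0.0269,0],[0.0259,0.0269,0],[0.0259,0.0269,0],[0.0259,0.0269,0],[0.0259,0.0269,0]],"turn":[0,0,0,0,0]}'
python3 -m creep '{"hand":[10,10,10,10,10],"delta_pos":[[0.0259,0.0269,0],[0.0259,0.0269,0],[0.0259,0.0269,0],[0.0259,0.0269,0],[0.0259,0.0269,0]],"turn":[0,0,0,0,0]}'
python3 -m creep '{"hand":[10,10,10,10,10],"delta_pos":[[0.0259,0.0269,0],[0,0,0],[0,0,0],[0,0,0],[0,0,0]],"turn":[0,0,0,0,0]}'
python3 plan.py 0.6761 -0.0465 0.11 90
python3 held.py 11
python3 -c "
import cv2
a=cv2.imread('pics/side_11.png')[120:320,220:420];cv2.imwrite('pics/side_11z.png',cv2.resize(a,None,fx=3,fy=3,interpolation=2))"
```

```text
clock: 46.1
tcp_pos: [0.5481, -0.1701, 0.168]
orientation: [0.0, 0.707, 0.708, -0.0]
wrist_force: [0.4, -0.6, -1.1]
finger_gap: 0.0223
clock: 46.52
tcp_pos: [0.6555, -0.0661, 0.1678]
orientation: [-0.0, 0.706, 0.708, -0.0]
wrist_force: [0.4, -1.5, -0.4]
finger_gap: 0.0222
clock: 46.93
tcp_pos: [0.6754, -0.0474, 0.1679]
orientation: [-0.0, 0.707, 0.707, -0.0]
wrist_force: [-0.3, 0.3, 0.0]
finger_gap: 0.0227
t 46.93 tcp [ 0.6754 -0.0474  0.1679] gap 0.0227 F [-0.3  0.3  0. ]
Rtool [[-0.001, 1.0, -0.001], [1.0, 0.001, -0.0], [-0.0, -0.001, -1.0]]
cur yaw 90.04 turn units 0.01 j6 1.38
translate first (tool,units): [0.0012 0.001  0.0723] len 0.072
after turn (units): [0.0011 0.0009 0.0723]
side orange held/placed n 65 ctr 0.68 -0.0493 LxW mm 37.0 18.3 long-axis deg 55.9 zmed 0.1616
side orange held/placed n 39 ctr 0.657 -0.0438 LxW mm 36.9 13.3 long-axis deg 89.6 zmed 0.1478
side orange held/placed n 174 ctr 0.6742 0.0264 LxW mm 39.9 23.6 long-axis deg -89.6 zmed 0.0973
side cap? n 18 ctr 0.6861 -0.038 LxW mm 6.2 2.8 long-axis deg -84.9 zmed 0.183
side cap? n 224 ctr 0.6723 -0.0627 LxW mm 39.2 38.6 long-axis deg -26.1 zmed 0.1536
side cap? n 93 ctr 0.6749 -0.0049 LxW mm 23.8 18.7 long-axis deg -7.1 zmed 0.0973
side brush n 910 ctr 0.4424 0.3255 LxW mm 129.4 49.4 long-axis deg -3.2 zmed 0.045
top brush n 1085 ctr 0.4415 0.3278 LxW mm 129.1 45.8 long-axis deg -3.1 zmed 0.0385
```

View pics/side_11z.png

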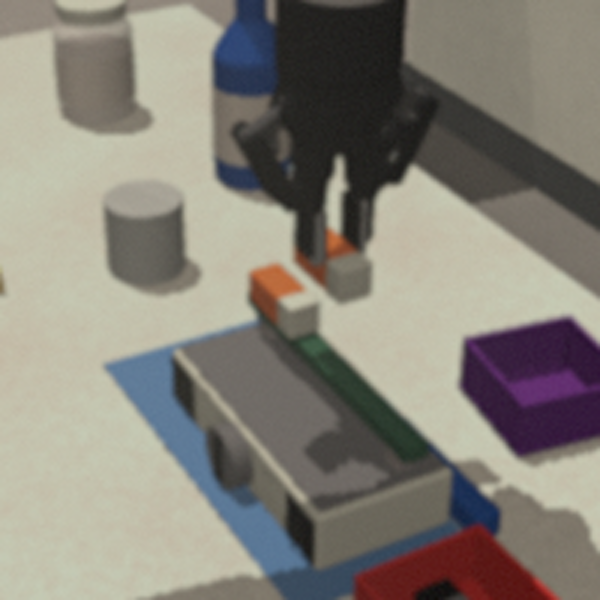

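The first stick sits on the rail, and the second is held level above with about 4 mm of clearance along the rail. I lower it.

```bash
python3 -m creep '{"hand":[10,10,10,10,10],"delta_pos":[[0,0.001,0.02],[0,0,0.025],[0,0,0.02],[0,0,0.01],[0,0,0]],"turn":[0,0,0,0,0]}'
python3 -m creep '{"hand":[10,10,10,10,10],"delta_pos":[[0,0,0],[0,0,0.002],[0,0,0],[0,0,0],[0,0,0]],"turn":[0,0,0,0,0]}'
python3 -m creep '{"hand":[10,10,10,10,10],"delta_pos":[[0,0,0.0015],[0,0,0],[0,0,0],[0,0,0],[0,0,0]],"turn":[0,0,0,0,0]}'
python3 -m creep '{"hand":[10,10,10,10,10],"delta_pos":[[0,0,0.0015],[0,0,0],[0,0,0],[0,0,0],[0,0,0]],"turn":[0,0,0,0,0]}'
st=1; python3 plan.py 0.6761 -0.0474 0.1045 90
```

```text
clock: 47.45
tcp_pos: [0.6751, -0.0471, 0.1058]
orientation: [-0.002, 0.707, 0.707, -0.001]
wrist_force: [-0.7, -1.3, 0.2]
finger_gap: 0.0223
clock: 47.87
tcp_pos: [0.6774, -0.0467, 0.1072]
orientation: [0.001, 0.707, 0.708, 0.0]
wrist_force: [0.1, 0.3, -0.4]
finger_gap: 0.0224
clock: 48.28
tcp_pos: [0.677, -0.0466, 0.1051]
orientation: [-0.0, 0.707, 0.708, -0.0]
wrist_force: [-0.1, -0.2, -0.3]
finger_gap: 0.0229
clock: 48.7
tcp_pos: [0.6771, -0.0466, 0.1046]
orientation: [0.0, 0.707, 0.708, 0.0]
wrist_force: [-2.4, 0.4, 6.0]
finger_gap: 0.0221
t 48.7 tcp [ 0.6771 -0.0466  0.1046] gap 0.0221 F [-2.4  0.4  6. ]
Rtool [[-0.001, 1.0, 0.001], [1.0, 0.001, -0.0], [-0.0, 0.001, -1.0]]
cur yaw 90.08 turn units 0.02 j6 1.38
translate first (tool,units): [-0.001  -0.0013  0.0001] len 0.002
after turn (units): [-0.001  -0.0013  0.0001]
```

Contact came at 0.1046 as predicted. I release and go to the third stick.

```bash
python3 -m creep '{"hand":[10,10,40,40,40],"delta_pos":[[0,0,-0.001],[0,0,0],[0,0,0],[0,0,0],[0,0,0]],"turn":[0,0,0,0,0]}'
python3 -m creep '{"hand":[40,40,40,40,40],"delta_pos":[[0,0,-0.01],[0,0,-0.03],[0,0,-0.03],[0,0,-0.02],[0,0,0]],"turn":[0,0,0,0,0]}'
python3 held.py 12
python3 plan.py 0.4255 -0.3317 0.17 166.7
```

```text
clock: 49.12
tcp_pos: [0.6768, -0.0466, 0.1043]
orientation: [-0.0, 0.707, 0.708, -0.0]
wrist_force: [-1.1, -0.7, -0.5]
finger_gap: 0.0398
clock: 49.53
tcp_pos: [0.6792, -0.047, 0.182]
orientation: [0.003, 0.707, 0.708, 0.002]
wrist_force: [0.9, 0.9, 1.8]
finger_gap: 0.0397
side orange held/placed n 172 ctr 0.6743 0.0252 LxW mm 39.6 24.8 long-axis deg -88.1 zmed 0.0971
side orange held/placed n 225 ctr 0.6762 -0.036 LxW mm 46.8 25.6 long-axis deg 88.7 zmed 0.0972
side cap? n 28 ctr 0.7004 -0.048 LxW mm 23.3 10.6 long-axis deg -63.6 zmed 0.178
side cap? n 30 ctr 0.6484 -0.0514 LxW mm 22.4 7.8 long-axis deg -57.8 zmed 0.1804
side cap? n 63 ctr 0.6751 -0.0053 LxW mm 24.4 17.8 long-axis deg -2.6 zmed 0.0979
side cap? n 102 ctr 0.6756 -0.0681 LxW mm 24.9 18.0 long-axis deg -1.8 zmed 0.0975
side brush n 916 ctr 0.4424 0.3245 LxW mm 129.6 49.0 long-axis deg -2.7 zmed 0.0447
top brush n 1085 ctr 0.4415 0.3275 LxW mm 129.0 46.0 long-axis deg -2.9 zmed 0.0387
t 49.63 tcp [ 0.6775 -0.0467  0.1777] gap 0.0401 F [-0.7  0.2 -0.4]
Rtool [[-0.001, 1.0, 0.002], [1.0, 0.001, -0.0], [-0.0, 0.002, -1.0]]
cur yaw 90.08 turn units -15.32 j6 1.38
translate first (tool,units): [-0.3558 -0.3156  0.0092] len 0.476
after turn (units): [ 0.2246 -0.4191  0.0097]
```

```bash
python3 -m creep '{"hand":[45,45,45,45,45],"delta_pos":[[-0.0297,-0.0263,0],[-0.0297,-0.0263,0],[-0.0297,-0.0263,0],[-0.0297,-0.0263,0],[-0.0297,-0.0263,0]],"turn":[0,0,0,0,0]}'
python3 -m creep '{"hand":[45,45,45,45,45],"delta_pos":[[-0.0297,-0.0263,0],[-0.0297,-0.0263,0],[-0.0297,-0.0263,0],[-0.0297,-0.0263,0],[-0.0297,-0.0263,0]],"turn":[0,0,0,0,0]}'
python3 -m creep '{"hand":[45,45,45,45,45],"delta_pos":[[-0.0297,-0.0263,0],[-0.0297,-0.0263,0],[0,0,0],[0,0,0],[0,0,0]],"turn":[0,0,-1,-1,-1]}'
python3 -m creep '{"hand":[45,45,45,45,45],"delta_pos":[[0,0,0],[0,0,0],[0,0,0],[0,0,0],[0,0,0]],"turn":[-1,-1,-1,-1,-1]}'
python3 -m creep '{"hand":[45,45,45,45,45],"delta_pos":[[0,0,0],[0,0,0],[0,0,0],[0,0,0],[0,0,0]],"turn":[-1,-1,-1,-1,-1]}'
python3 -m creep '{"hand":[45,45,45,45,45],"delta_pos":[[0,0,0],[0,0,0],[0,0,0],[0,0,0],[0,0,0]],"turn":[-1,-1,-0.35,0,0]}'
python3 plan.py 0.4255 -0.3317 0.032 166.7
python3 - <<'E'
from h import *
c=env.read_camera('side');save(c,'side13.png')
E
```

```text
clock: 50.05
tcp_pos: [0.5699, -0.1659, 0.175]
orientation: [-0.001, 0.706, 0.708, -0.001]
wrist_force: [0.4, -1.0, 0.7]
finger_gap: 0.0447
clock: 50.47
tcp_pos: [0.4649, -0.2848, 0.1752]
orientation: [-0.001, 0.707, 0.708, -0.0]
wrist_force: [1.0, 0.3, 0.0]
finger_gap: 0.045
clock: 50.88
tcp_pos: [0.4234, -0.3321, 0.1752]
orientation: [-0.001, 0.607, 0.794, 0.0]
wrist_force: [0.6, -0.6, 0.1]
finger_gap: 0.0447
clock: 51.3
tcp_pos: [0.4241, -0.3313, 0.1751]
orientation: [-0.001, 0.42, 0.907, 0.001]
wrist_force: [-0.5, -0.5, 0.2]
finger_gap: 0.045
clock: 51.72
tcp_pos: [0.4241, -0.3313, 0.1751]
orientation: [-0.001, 0.214, 0.977, 0.001]
wrist_force: [-0.7, 0.4, 0.3]
finger_gap: 0.0452
clock: 52.13
tcp_pos: [0.4243, -0.3315, 0.1756]
orientation: [-0.001, 0.115, 0.993, 0.001]
wrist_force: [0.6, 1.0, -0.4]
finger_gap: 0.0447
t 52.13 tcp [ 0.4243 -0.3315  0.1756] gap 0.0447 F [ 0.6  1.  -0.4]
Rtool [[-0.973, 0.229, -0.001], [0.229, 0.973, 0.001], [0.002, 0.001, -1.0]]
cur yaw 166.77 turn units 0.01 j6 -0.58
translate first (tool,units): [-1.800e-03 -1.000e-04  1.795e-01] len 0.18
after turn (units): [-1.500e-03  1.000e-04  1.795e-01]
```

View pics/side13.png

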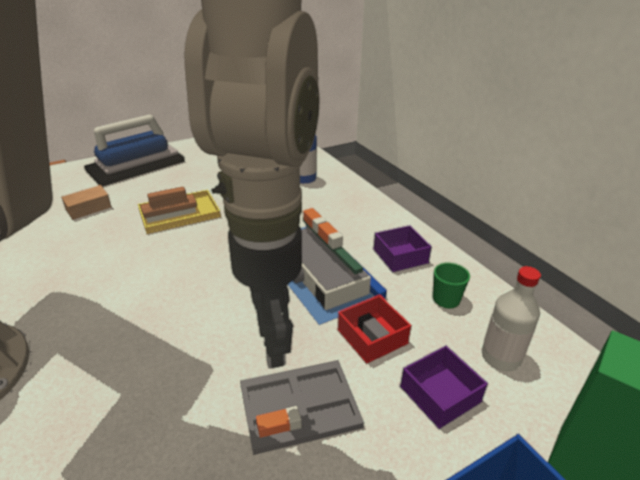

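Two sticks are on the rail at (312,218) and (330,238). The third is in the tray at (275,422), and the gripper is above it.

```bash
python3 -m creep '{"hand":[45,45,45,45,45],"delta_pos":[[-0.0018,0,0.035],[0,0,0.04],[0,0,0.04],[0,0,0.03],[0,0,0.02]],"turn":[0,0,0,0,0]}'
python3 -m creep '{"hand":[45,45,45,10,10],"delta_pos":[[0,0,0.0155],[0,0,0],[0,0,0],[0,0,0],[0,0,0]],"turn":[0,0,0,0,0]}' 40
python3 -m creep '{"hand":[10,10,10,10,10],"delta_pos":[[0,0,0],[0,0,0],[0,0,0],[0,0,-0.01],[0,0,-0.02]],"turn":[0,0,0,0,0]}'
python3 -m creep '{"hand":[10,10,10,10,10],"delta_pos":[[0,0,-0.04],[0,0,-0.04],[0,0,-0.04],[0,0,-0.02],[0,0,0]],"turn":[0,0,0,0,0]}'
python3 -m creep '{"hand":[10,10,10,10,10],"delta_pos":[[0,0,0],[0,0,0],[0,0,0],[0,0,0],[0,0,0]],"turn":[1,1,1,1,1]}'
python3 -m creep '{"hand":[10,10,10,10,10],"delta_pos":[[0,0,0],[0,0,0],[0,0,0],[0,0,0],[0,0,0]],"turn":[1,1,1,1,1]}'
python3 -m creep '{"hand":[10,10,10,10,10],"delta_pos":[[0,0,0],[0,0,0],[0,0,0],[0,0,0],[0,0,0]],"turn":[1,1,1,1,1]}'
python3 -m creep '{"hand":[10,10,10,10,10],"delta_pos":[[0,0,0],[0,0,0],[0,0,0],[0,0,0],[0,0,0]],"turn":[0.35,0,0,0,0]}'
python3 plan.py 0.6761 -0.1096 0.17 90
```

```text
clock: 52.6
tcp_pos: [0.4248, -0.3309, 0.0417]
orientation: [-0.002, 0.115, 0.993, 0.001]
wrist_force: [0.0, -0.0, 1.0]
finger_gap: 0.0445
clock: 53.02
tcp_pos: [0.427, -0.3332, 0.0337]
orientation: [0.001, 0.115, 0.993, -0.001]
wrist_force: [-4.7, 2.2, 10.1]
finger_gap: 0.0224
clock: 53.43
tcp_pos: [0.425, -0.3311, 0.0553]
orientation: [-0.002, 0.115, 0.993, 0.001]
wrist_force: [0.2, 0.1, -0.9]
finger_gap: 0.0227
clock: 53.85
tcp_pos: [0.428, -0.3342, 0.1734]
orientation: [0.003, 0.115, 0.993, -0.003]
wrist_force: [-0.1, 0.5, -0.5]
finger_gap: 0.0222
clock: 54.27
tcp_pos: [0.4256, -0.3318, 0.1674]
orientation: [-0.001, 0.329, 0.944, 0.0]
wrist_force: [-0.4, 0.7, -0.1]
finger_gap: 0.0225
clock: 54.68
tcp_pos: [0.4256, -0.3318, 0.1673]
orientation: [-0.001, 0.526, 0.851, 0.0]
wrist_force: [-0.1, -0.7, -0.7]
finger_gap: 0.022
clock: 55.1
tcp_pos: [0.4256, -0.3317, 0.1673]
orientation: [-0.001, 0.697, 0.717, 0.0]
wrist_force: [-0.9, 0.5, -0.6]
finger_gap: 0.0222
clock: 55.52
tcp_pos: [0.4261, -0.3322, 0.1681]
orientation: [-0.0, 0.706, 0.708, -0.0]
wrist_force: [-0.1, 0.3, 0.3]
finger_gap: 0.0223
t 55.52 tcp [ 0.4261 -0.3322  0.1681] gap 0.0223 F [-0.1  0.3  0.3]
Rtool [[-0.002, 1.0, -0.0], [1.0, 0.002, 0.0], [0.0, -0.0, -1.0]]
cur yaw 90.12 turn units 0.02 j6 0.76
translate first (tool,units): [ 0.2776  0.313  -0.0024] len 0.418
after turn (units): [ 0.2783  0.3125 -0.0024]
```

```bash
python3 -m creep '{"hand":[10,10,10,10,10],"delta_pos":[[0.0252,0.0284,0],[0.0252,0.0284,0],[0.0252,0.0284,0],[0.0252,0.0284,0],[0.0252,0.0284,0]],"turn":[0,0,0,0,0]}'
python3 -m creep '{"hand":[10,10,10,10,10],"delta_pos":[[0.0252,0.0284,0],[0.0252,0.0284,0],[0.0252,0.0284,0],[0.0252,0.0284,0],[0.0252,0.0284,0]],"turn":[0,0,0,0,0]}'
python3 -m creep '{"hand":[10,10,10,10,10],"delta_pos":[[0.0252,0.0284,0],[0,0,0],[0,0,0],[0,0,0],[0,0,0]],"turn":[0,0,0,0,0]}'
python3 plan.py 0.6761 -0.1096 0.11 90
python3 held.py 14
python3 -c "
import cv2
a=cv2.imread('pics/side_14.png')[120:320,220:420];cv2.imwrite('pics/side_14z.png',cv2.resize(a,None,fx=3,fy=3,interpolation=2))"
```

```text
clock: 55.93
tcp_pos: [0.5406, -0.2305, 0.1684]
orientation: [0.0, 0.707, 0.708, -0.0]
wrist_force: [0.3, -0.9, -0.9]
finger_gap: 0.0227
clock: 56.35
tcp_pos: [0.6541, -0.1293, 0.1682]
orientation: [-0.0, 0.706, 0.708, -0.0]
wrist_force: [0.3, -0.4, 0.9]
finger_gap: 0.0224
clock: 56.77
tcp_pos: [0.6751, -0.1111, 0.1682]
orientation: [-0.0, 0.707, 0.707, -0.0]
wrist_force: [0.5, 0.0, -1.1]
finger_gap: 0.0224
t 56.77 tcp [ 0.6751 -0.1111  0.1682] gap 0.0224 F [ 0.5  0.  -1.1]
Rtool [[-0.001, 1.0, -0.001], [1.0, 0.001, -0.0], [-0.0, -0.001, -1.0]]
cur yaw 90.03 turn units 0.01 j6 1.29
translate first (tool,units): [0.0018 0.0014 0.0728] len 0.073
after turn (units): [0.0018 0.0013 0.0728]
side orange held/placed n 173 ctr 0.6745 0.0256 LxW mm 41.3 23.6 long-axis deg 89.9 zmed 0.0973
side orange held/placed n 75 ctr 0.681 -0.1128 LxW mm 33.1 17.7 long-axis deg 57.8 zmed 0.1621
side orange held/placed n 58 ctr 0.6573 -0.1065 LxW mm 35.3 14.4 long-axis deg 86.1 zmed 0.1491
side orange held/placed n 226 ctr 0.6758 -0.0347 LxW mm 49.2 25.3 long-axis deg 88.9 zmed 0.097
side cap? n 18 ctr 0.6864 -0.1023 LxW mm 5.8 3.6 long-axis deg 81.9 zmed 0.1826
side cap? n 241 ctr 0.6805 -0.1323 LxW mm 41.3 21.9 long-axis deg 13.0 zmed 0.1555
side cap? n 66 ctr 0.6746 -0.0051 LxW mm 23.5 18.5 long-axis deg -1.5 zmed 0.0978
side cap? n 101 ctr 0.6752 -0.0688 LxW mm 24.1 16.9 long-axis deg 4.3 zmed 0.0974
side brush n 918 ctr 0.4424 0.3246 LxW mm 129.8 50.2 long-axis deg -1.4 zmed 0.0445
top orange held/placed n 192 ctr 0.6751 0.0286 LxW mm 42.1 24.1 long-axis deg 89.9 zmed 0.0984
top orange held/placed n 127 ctr 0.675 -0.0299 LxW mm 29.9 23.2 long-axis deg -88.8 zmed 0.098
top cap? n 63 ctr 0.6749 -0.0029 LxW mm 22.6 14.8 long-axis deg -4.8 zmed 0.0977
top brush n 1089 ctr 0.4416 0.3273 LxW mm 129.1 45.7 long-axis deg -2.2 zmed 0.0386
```

View pics/side_14z.png

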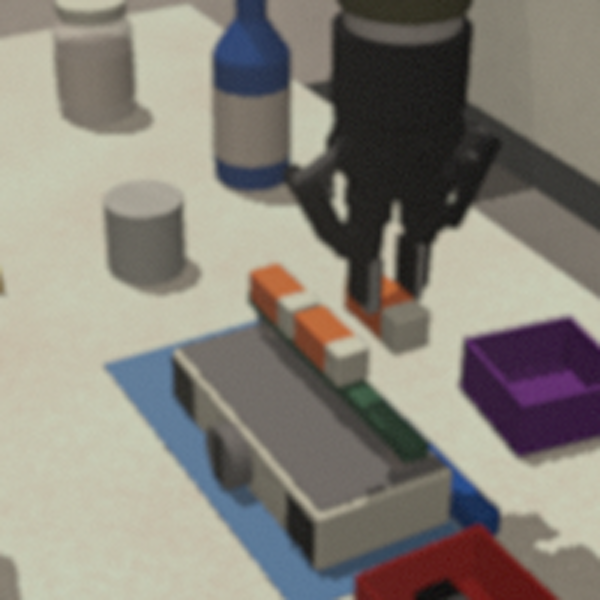

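Both placed sticks are end to end (crop 290,295 and 335,345), and the third is aligned with the free stretch. Lowering it.

```bash
python3 -m creep '{"hand":[10,10,10,10,10],"delta_pos":[[0,0.001,0.02],[0,0,0.025],[0,0,0.02],[0,0,0.01],[0,0,0]],"turn":[0,0,0,0,0]}'
python3 -m creep '{"hand":[10,10,10,10,10],"delta_pos":[[0,0,0],[0,-0.001,0.0025],[0,0,0],[0,0,0],[0,0,0]],"turn":[0,0,0,0,0]}'
python3 -m creep '{"hand":[10,10,10,10,10],"delta_pos":[[0,0,0.0015],[0,0,0],[0,0,0],[0,0,0],[0,0,0]],"turn":[0,0,0,0,0]}'
python3 -m creep '{"hand":[10,10,10,10,10],"delta_pos":[[0,0,0.0013],[0,0,0],[0,0,0],[0,0,0],[0,0,0]],"turn":[0,0,0,0,0]}'
python3 plan.py 0.6755 -0.111 0.1045 90
```

```text
clock: 57.28
tcp_pos: [0.6748, -0.1107, 0.1062]
orientation: [-0.002, 0.707, 0.707, -0.001]
wrist_force: [0.6, -0.1, -0.4]
finger_gap: 0.0221
clock: 57.7
tcp_pos: [0.6763, -0.1104, 0.1072]
orientation: [0.001, 0.707, 0.708, 0.0]
wrist_force: [0.1, 0.0, -0.4]
finger_gap: 0.0222
clock: 58.12
tcp_pos: [0.6759, -0.1103, 0.1051]
orientation: [0.0, 0.707, 0.708, -0.0]
wrist_force: [1.0, 0.1, -1.1]
finger_gap: 0.0224
clock: 58.53
tcp_pos: [0.6761, -0.1103, 0.1047]
orientation: [0.0, 0.707, 0.708, 0.0]
wrist_force: [-1.8, 0.3, 5.0]
finger_gap: 0.0222
t 58.53 tcp [ 0.6761 -0.1103  0.1047] gap 0.0222 F [-1.8  0.3  5. ]
Rtool [[-0.001, 1.0, 0.001], [1.0, 0.001, -0.0], [-0.0, 0.001, -1.0]]
cur yaw 90.08 turn units 0.02 j6 1.29
translate first (tool,units): [-0.0009 -0.0007  0.0003] len 0.001
after turn (units): [-0.0009 -0.0007  0.0003]
```

Release, rise, and pull the arm away toward the base (-x) at height for a clear look.

```bash
python3 -m creep '{"hand":[10,10,40,40,40],"delta_pos":[[0,0,-0.001],[0,0,0],[0,0,0],[0,0,0],[0,0,0]],"turn":[0,0,0,0,0]}'
python3 -m creep '{"hand":[40,40,40,40,40],"delta_pos":[[0,0,-0.01],[0,0,-0.03],[0,0,-0.03],[0,0,-0.03],[0,0,-0.02]],"turn":[0,0,0,0,0]}'
python3 -m creep '{"hand":[40,40,40,40,40],"delta_pos":[[-0.01,-0.035,0],[-0.02,-0.035,0],[-0.03,-0.03,0],[-0.03,-0.03,0],[-0.03,-0.03,0]],"turn":[0,0,0,0,0]}'
python3 -m creep '{"hand":[40,40,40,40,40],"delta_pos":[[-0.03,-0.03,0],[-0.03,-0.02,0],[-0.03,-0.01,0],[0,0,0],[0,0,0]],"turn":[0,0,0,0,0]}'
python3 held.py 15
python3 - <<'E'
from h import *
for n in('side','top'):
    c=env.read_camera(n);np.savez('/tmp/%s15.npz'%n,**c)
    C,H,S,V=masks(c);Z=C[...,2];X=C[...,0];Y=C[...,1]
    blobs((Z>.085)&(Z<.11)&(X>.62)&(X<.72)&(Y>-.2)&(Y<.12),C,n+' stickrow')
    blobs((Z<.04)&(Z>.01)&(X>.615)&(X<.675)&(Y>-.28)&(Y<-.21)&(S<110),C,n+' spent')
E
for n in side top; do python3 look.py /tmp/${n}15.npz | grep -E "rail|tubtop|kerb|tin"; done; python3 tub.py
```

```text
clock: 58.95
tcp_pos: [0.6758, -0.1103, 0.1045]
orientation: [-0.0, 0.707, 0.708, -0.0]
wrist_force: [-0.4, 0.1, -0.7]
finger_gap: 0.04
clock: 59.37
tcp_pos: [0.6766, -0.1105, 0.2042]
orientation: [0.001, 0.707, 0.708, 0.001]
wrist_force: [0.4, 0.3, 0.3]
finger_gap: 0.0402
clock: 59.78
tcp_pos: [0.547, -0.207, 0.2018]
orientation: [0.001, 0.706, 0.708, 0.0]
wrist_force: [0.8, -0.9, 0.9]
finger_gap: 0.0398
clock: 60.2
tcp_pos: [0.4997, -0.2799, 0.2016]
orientation: [0.0, 0.708, 0.707, 0.0]
wrist_force: [0.1, -0.5, 0.5]
finger_gap: 0.0398
side orange held/placed n 30 ctr 0.681 -0.1162 LxW mm 22.1 11.7 long-axis deg 46.0 zmed 0.0982
side cap? n 122 ctr 0.6739 -0.1331 LxW mm 25.8 17.5 long-axis deg 1.1 zmed 0.0975
side brush n 908 ctr 0.4421 0.325 LxW mm 129.2 46.5 long-axis deg -3.6 zmed 0.0447
top orange held/placed n 189 ctr 0.6757 0.0285 LxW mm 41.4 24.2 long-axis deg -89.2 zmed 0.0981
top orange held/placed n 195 ctr 0.6751 -0.0356 LxW mm 41.4 23.2 long-axis deg -89.1 zmed 0.0981
top orange held/placed n 198 ctr 0.6741 -0.0997 LxW mm 41.7 23.6 long-axis deg -89.8 zmed 0.098
top cap?
[... 1651 characters left out ...]
 deg 0.6 zmed 0.0733
tubtop n 49 ctr 0.5952 -0.0425 LxW mm 33.4 9.4 long-axis deg -89.6 zmed 0.0427
tin n 1204 ctr 0.8213 0.3448 LxW mm 71.1 64.1 long-axis deg -39.3 zmed 0.1348
tin n 628 ctr 0.6676 0.2424 LxW mm 64.8 64.0 long-axis deg 30.8 zmed 0.0641
tin n 422 ctr 0.4421 0.3272 LxW mm 87.7 23.5 long-axis deg -2.5 zmed 0.0669
rail n 56 ctr 0.6762 -0.0454 LxW mm 206.2 17.5 long-axis deg 89.3 zmed 0.0736
tub ctr [ 0.6562 -0.0464] yaw -0.71 back-to-kerb mm 1.6 dy bay -0.0189
left pad [0.6072 0.0392] contact tcp x 0.5962
right pad [ 0.6051 -0.1308] contact tcp x 0.5941
t 60.45 tcp [ 0.5006 -0.2776  0.201 ] gap 0.04 F [0.8 0.7 0. ]
Rtool [[-0.003, 1.0, 0.0], [1.0, 0.003, 0.0], [0.0, 0.0, -1.0]]
```

```bash
python3 -c "
import cv2
a=cv2.imread('pics/side_15.png')[120:370,120:440];cv2.imwrite('pics/side_15z.png',cv2.resize(a,None,fx=2.3,fy=2.3,interpolation=2))"
```

```text
(no output)
```

View pics/side_15z.png

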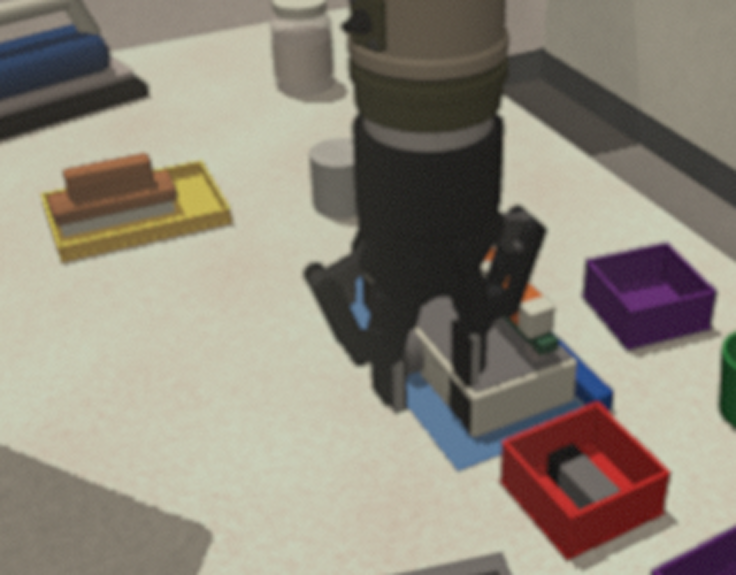

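View pics/top_15.png

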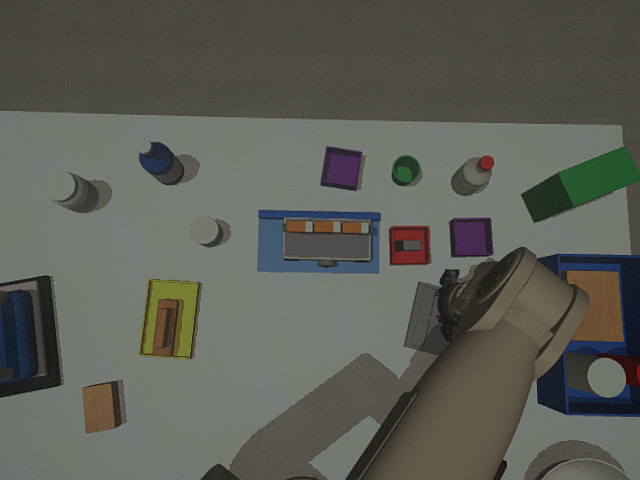

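The top view shows three sticks in line on the rail (row 227, columns 298–355). The tub is on the mat against the kerb, the grey stick is in the red bin and the brush is flat in the dish. The tin has not moved, and the tray pockets I emptied are clear. Handing in.

```bash
python3 -m creep '{"hand":[40,40,40,40,40],"delta_pos":[[0,0,0],[0,0,0],[0,0,0],[0,0,0],[0,0,0]],"turn":[0,0,0,0,0]}'
python3 -c "
from workcell import env
print(env.hand_in())"
```

```text
clock: 60.87
tcp_pos: [0.5002, -0.2784, 0.2009]
orientation: [-0.0, 0.707, 0.708, -0.0]
wrist_force: [0.2, -0.4, 0.5]
finger_gap: 0.04
the job is handed in; nothing more can be done
None
```

The job is done and handed in at about 61 s of robot time; the hand-in gave no verdict. The brush is in the yellow dish and the grey stick is in the red bin. I walked the tub to the kerb with eight alternating pushes on its left and right pads. All three orange sticks present lie end to end on the rail.

Last checks, taken from the camera images:
- **Tub:** about 1.6 mm from the kerb, yaw about -0.7°, 19 mm off the mat's middle line.
- **Sticks:** at about +64, 0 and -63 mm along the rail, within about 2 mm of its centre line and 1° of its direction. They measure at the right height for resting on the rail.
- **Grey stick:** near the bin's centre, lying flat.
- **Brush:** it was knocked about 21 mm inside the dish during the run. It still lies flat and is within limits.
- **Tin:** within about 1 mm of its starting place in the top camera.

Nothing failed. The top and side cameras disagreed by 1–4 mm in y. In the last side picture the gripper hid most of the stick row, so the final stick positions come from the top camera. The last side picture also only partly showed the tin, so its position comes from the top camera too.

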